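Put the stacked hole saws back on their rack

ROBOT

A 6-joint arm with a two-finger parallel gripper is mounted at the origin on a cart in front of the work surface, level with it; the furniture and walls round the work are solid. World frame = base frame: x ahead of the robot, y to its left, z up, the work surface at z = 0. Lengths are in m, angles in rad, forces in N, time in s.
With the tool pointing down it reaches from about 0.35 to 0.925 m from the base axis. Payload 6.4 kg.
Tool frame: the origin (TCP) lies between the finger pads; the fingertips stand 17 mm ahead of it and the grasp point (between the pads) lies 2 mm behind it (manip.tip_extent is the distance from the TCP to the fingertips, in m); z points along the fingers, y is the direction in which the jaws open and shut (so a half turn about z gives the same grasp; the last joint's range is limited). The gripper opens to 85 mm and grips with 20 to 120 N. Pads are 22 mm wide; open, the fingers measure 114 mm over their backs; the gripper's body (76 mm by 85 mm) begins 54 mm behind the grasp point. The pads swing forward as they close: fully open they stand 13 mm farther back than shut.
Start: joints at [-1.364, 0.245, 1.558, -0, 1.339, -0.174], TCP at [0.242, -0.603, 0.248] pointing down, gripper open.
Joint ranges: [-3.13, 3.13], [-1.02, 2.26], [0.13, 2.54], [-0.95, 4.09], [0.21, 2.88], [-2.74, 2.74]. Speed limits (rad/s): [2.57, 2.57, 3.14, 3.14, 3.14, 3.14].

INTERFACE

Orientations are given as a rotation vector (axis times angle).
In Python, from station import manip gives the robot as it stands.
- The arm moves only by the shell command python3 -m jog 'ROWS'. ROWS is JSON, a list of rows, each an object with "dp": the shift along the tool's x, y, z in m, a list of three; "twist": the turn about the tool's z in degrees; "hand": the opening, from 0 (shut) to 1 (fully open). A call has 1 to 20 rows; each row shifts and turns the commanded pose from where the row before left it, along the tool's axes as they then stand; what a row does not reach is not made up. A row lasts 1/10 s, in which the tool goes at most 50 mm and 8.59 degrees, less where a joint would pass 70% of its speed; a pose out of reach is approached as far as the arm can. A call with a gripper value outside its range is refused whole. The fingers move at their own pace and stop on an object; the grip force is fixed at half the most. Time passes only in rows, so rows that do not move let the fingers close. It gives the time, the measured TCP pose, the force and the opening at its end, in the units of the state.
- manip.sense(): the state, without advancing time (a new reading comes with each control period).
- manip.read_camera(name): name is "scene" or "top"; returns a dict with "img" (420x560x3 uint8, red, green, blue), "camera_matrix" (3x3 intrinsics, pixels), "world_from_camera" (4x4, takes a point from camera to world coordinates). Camera axes: x right, y up, looking along -z (the intrinsics and any distortion apply to the point x, -y, -z); pixel columns grow to the right and rows downward; lengths in m; the calibration is good to about 2 mm. A picture is of the moment at which its call begins. There is no depth.
- manip.sign_off(): hands the job in, once; it reports no verdict.
Trained networks look in a picture, given as the dict that the camera call returned (one of the last four; its "shot" number tells which), for a name from the list of things; names that differ only in an ending like _2 or _b are one class to them, and where a whole thing is asked for, a point or a joint stands for the part that bears it (a point fixed in the world has none). Each returns a list of dicts, best first, with "conf" (0 to 1); they miss things now and then, are a little off and sometimes report something else, mostly with a low value. They report only what shows in the picture. A call takes as long as a camera call. They do not tell look-alikes from the thing itself.
- manip.find_in(picture, name): "xy" ([column, row] in pixels, amid what is visible of it).
The state is a dict: "time": time; "q": joint angles; "joint_velocities": joint speeds; "joint_efforts": joint torques, N m; "tool_pos": TCP position; "eef_rot": TCP orientation; "wrist_force": force on the tool from outside, world axes, zero at the start; "moment": the same for the moment, N m; "opening": finger opening in m.
Only numpy, scipy, OpenCV 4.12 (cv2) and the standard library are available. Lean on these libraries where they do the work, as an engineer would, in place of code of your own. Each camera call takes 0.05 s, during which the arm holds its last target.

TASK

The four hole saws have been left stacked on the bench; take the stack apart and put every saw back on the rack, teeth down, each fully down over the wooden boss turned to fit inside it. Do not let a saw topple, and leave the spanner and the pencil beside the stack where they lie.

Things in the scene. Friction and masses are not known exactly. Their poses are not given: they have to be found in the camera images.
- saw_64: largest hole saw, lowest in the stack, standing on the bench at the start: a dark steel cup, mouth with teeth down, flat closed back plate up; 64 mm outside diameter, 42 mm high, wall 2.5 mm, inside 59 mm wide and 37 mm deep; about 0.22 kg. Origin: centre of the toothed rim (underside); z up through the back plate. The saws stand loosely one on another.
- saw_51: second largest hole saw, second from below at the start: a dark steel cup, mouth with teeth down, flat closed back plate up; 51 mm outside diameter, 42 mm high, wall 2.5 mm, inside 46 mm wide and 37 mm deep; about 0.16 kg. Origin: centre of the toothed rim (underside); z up through the back plate. The saws stand loosely one on another.
- saw_40: second smallest hole saw, third from below at the start: a dark steel cup, mouth with teeth down, flat closed back plate up; 40 mm outside diameter, 42 mm high, wall 2.5 mm, inside 35 mm wide and 37 mm deep; about 0.11 kg. Origin: centre of the toothed rim (underside); z up through the back plate. The saws stand loosely one on another.
- saw_29: smallest hole saw, on top of the stack at the start: a dark steel cup, mouth with teeth down, flat closed back plate up; 29 mm outside diameter, 42 mm high, wall 2.5 mm, inside 24 mm wide and 37 mm deep; about 0.07 kg. Origin: centre of the toothed rim (underside); z up through the back plate. The saws stand loosely one on another.
- boss_64: largest of the 4 wooden bosses fixed at the corners of a 100 mm square (any order) on the rack, a fixed 202x200 mm plywood board left or right of the stack. Fits in saw_64: flange 72 mm wide, 8 thick; plug 56 mm wide, straight for 10, then 23 mm taper to 40 at its flat top. Origin: centre of flange underside, on the board's top, 18 mm over the bench; z up. The saw's rim rests on the flange, 8 mm above the origin.
- boss_51: second largest of the 4 wooden bosses fixed at the corners of a 100 mm square (any order) on the rack, a fixed 202x200 mm plywood board left or right of the stack. Fits in saw_51: flange 59 mm wide, 8 thick; plug 43 mm wide, straight for 10, then 23 mm taper to 28 at its flat top. Origin: centre of flange underside, on the board's top, 18 mm over the bench; z up. The saw's rim rests on the flange, 8 mm above the origin.
- boss_40: second smallest of the 4 wooden bosses fixed at the corners of a 100 mm square (any order) on the rack, a fixed 202x200 mm plywood board left or right of the stack. Fits in saw_40: flange 48 mm wide, 8 thick; plug 32 mm wide, straight for 10, then 23 mm taper to 19 at its flat top. Origin: centre of flange underside, on the board's top, 18 mm over the bench; z up. The saw's rim rests on the flange, 8 mm above the origin.
- boss_29: smallest of the 4 wooden bosses fixed at the corners of a 100 mm square (any order) on the rack, a fixed 202x200 mm plywood board left or right of the stack. Fits in saw_29: flange 37 mm wide, 8 thick; plug 21 mm wide, straight for 10, then 23 mm taper to 11 at its flat top. Origin: centre of flange underside, on the board's top, 18 mm over the bench; z up. The saw's rim rests on the flange, 8 mm above the origin.
- spanner: bystander: combination spanner, 173 x 26 x 7 mm, lying flat about 10 cm from the stack on the robot's side; origin at its centre on its underside, long axis y
- pencil: bystander: flat carpenter's pencil, 166 x 15 x 7 mm, 12 g, lying flat about 8 cm beyond the stack; origin at the centre of its underside, long axis y
There are look-alikes about, which are no part of the job. Leave any green or pink look-alike of the saw_40 alone.

How it is judged:
At the end, for the whole second after the job is handed in: Each of the four hole saws stands upright (within 7 degrees), at rest, on the boss of its own size: centred over it within 6 mm, its toothed rim down on the boss's flange (within 3.5 mm) (horizontal distance between saw_64 and boss_64 below 0.006 m and z of saw_64 in the frame of boss_64 between 0.005 and 0.0115 m and angle between each of saw_64, saw_51, saw_40, saw_29's own z axis and vertical below 0.12 rad and linear speed of each of saw_64, saw_51, saw_40, saw_29 below 0.02 m/s and angular speed of each of saw_64, saw_51, saw_40, saw_29 below 0.2 rad/s and horizontal distance between saw_51 and boss_51 below 0.006 m and z of saw_51 in the frame of boss_51 between 0.005 and 0.0115 m and horizontal distance between saw_40 and boss_40 below 0.006 m and z of saw_40 in the frame of boss_40 between 0.005 and 0.0115 m and horizontal distance between saw_29 and boss_29 below 0.006 m and z of saw_29 in the frame of boss_29 between 0.005 and 0.0115 m); the robot touches nothing.
It fails at once if a hole saw topples (leans more than 40 degrees) (angle between any of saw_64, saw_51, saw_40, saw_29's own z axis and vertical above 0.7 rad).
It fails at once if the spanner or the pencil is shifted more than 3 cm (distance of any of spanner, pencil from where it was at the start of the episode above 0.03 m).
It also fails if it takes over 128 s, if anything falls off the work surface, if the arm or the gripper's body presses on something with over 40 N, if the wrist force passes 120 N, or if a joint passes its speed limit or range.

## Working session

There is one attempt and no reset: what is moved stays moved. The work goes in short steps, Python scripts to look and compute and a shell command to move; the robot and the scene stay as the last step left them, time stands still between calls to the robot, and variables do not carry over. Pictures are saved under pics/ and viewed, and the job is handed in when it is done.

```bash
ls; mkdir -p pics
python3 - <<'E'
from station import manip
import cv2,json
import numpy as np
s=manip.sense(); print({k:np.round(v,3).tolist() for k,v in s.items()}, manip.tip_extent)
for n in("scene","top"):
    p=manip.read_camera(n); cv2.imwrite(f"pics/{n}0.png",p["img"][:,:,::-1])
    np.savez(f"pics/{n}0.npz",**p)
    print(n,p["camera_matrix"],p["world_from_camera"],[k for k in p])
    for o in["saw_64","saw_51","saw_40","saw_29","boss_64","boss_51","boss_40","boss_29","spanner","pencil"]:
        print(o,[(np.round(d["xy"],1).tolist(),round(d["conf"],2)) for d in manip.find_in(p,o)][:4])
E
```

```text
pics
{'time': 0.0, 'q': [-1.364, 0.246, 1.559, 0.0, 1.339, -0.174], 'joint_velocities': [-0.001, 0.0, -0.001, -0.001, 0.001, 0.0], 'joint_efforts': [0.003, -42.951, -32.613, -0.0, 0.005, -0.0], 'tool_pos': [0.241, -0.603, 0.247], 'eef_rot': [-3.083, -0.594, 0.0], 'wrist_force': [0.71, 0.421, -0.376], 'moment': [-0.053, -0.006, -0.015], 'opening': 0.086} 0.017
scene [[537.48650127   0.         282.37000219]
 [  0.         537.48650127 207.83621097]
 [  0.           0.           1.        ]] [[ 0.65351868  0.35706841 -0.66739455 -0.36487577]
 [-0.75668609  0.28673865 -0.58754328 -0.74685015]
 [-0.01842534  0.88897868  0.45757777  0.6785162 ]
 [ 0.          0.          0.          1.        ]] ['img', 'camera_matrix', 'world_from_camera', 'shot']
saw_64 [([362.3, 306.1], 0.92), ([335.2, 238.7], 0.74), ([329.5, 205.7], 0.71), ([295.3, 243.5], 0.68)]
saw_51 [([362.3, 306.1], 0.92), ([335.2, 238.7], 0.74), ([329.5, 205.7], 0.71), ([295.3, 243.5], 0.68)]
saw_40 [([362.3, 306.1], 0.92), ([335.2, 238.7], 0.74), ([329.5, 205.7], 0.71), ([295.3, 243.5], 0.68)]
saw_29 [([362.3, 306.1], 0.92), ([
[... 1092 characters left out ...]
, 0.73), ([342.9, 192.2], 0.66), ([309.2, 195.6], 0.65)]
saw_40 [([268.2, 206.1], 0.75), ([368.0, 245.5], 0.73), ([342.9, 192.2], 0.66), ([309.2, 195.6], 0.65)]
saw_29 [([268.2, 206.1], 0.75), ([368.0, 245.5], 0.73), ([342.9, 192.2], 0.66), ([309.2, 195.6], 0.65)]
boss_64 [([205.5, 219.8], 0.86), ([161.3, 189.0], 0.62), ([200.1, 187.7], 0.51)]
boss_51 [([205.5, 219.8], 0.86), ([161.3, 189.0], 0.62), ([200.1, 187.7], 0.51)]
boss_40 [([205.5, 219.8], 0.86), ([161.3, 189.0], 0.62), ([200.1, 187.7], 0.51)]
boss_29 [([205.5, 219.8], 0.86), ([161.3, 189.0], 0.62), ([200.1, 187.7], 0.51)]
spanner [([163.9, 187.4], 0.62), ([309.8, 244.2], 0.46), ([305.4, 209.4], 0.3)]
pencil [([301.1, 171.8], 0.53)]
```

View pics/scene0.png

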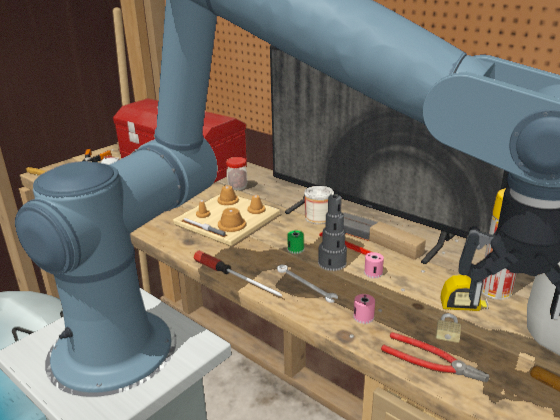

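View pics/top0.png

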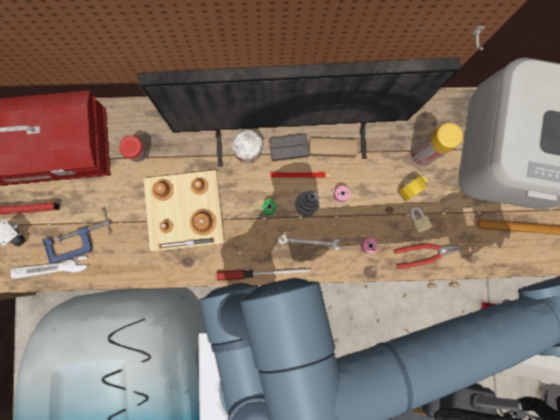

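Run:
```python
import cv2
a=cv2.imread("pics/top0.png");cv2.imwrite("pics/top0c.png",cv2.resize(a[140:280,130:400],(0,0),fx=2.9,fy=2.9,interpolation=cv2.INTER_CUBIC))
a=cv2.imread("pics/scene0.png");cv2.imwrite("pics/scene0c.png",cv2.resize(a[150:340,170:400],(0,0),fx=3,fy=3,interpolation=cv2.INTER_CUBIC))
```

```text
(no output)
```

View pics/top0c.png

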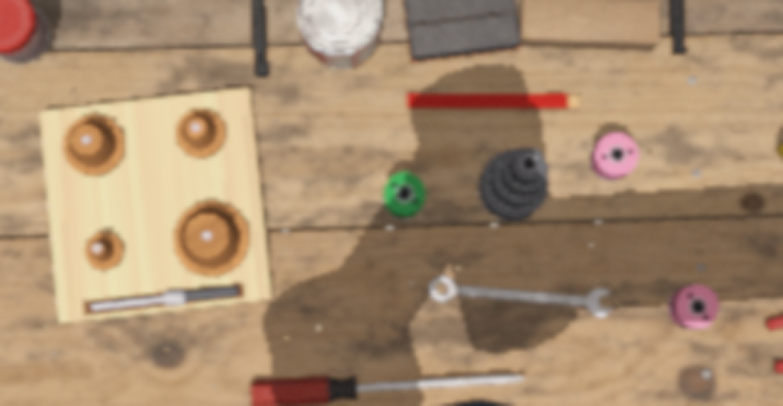

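View pics/scene0c.png

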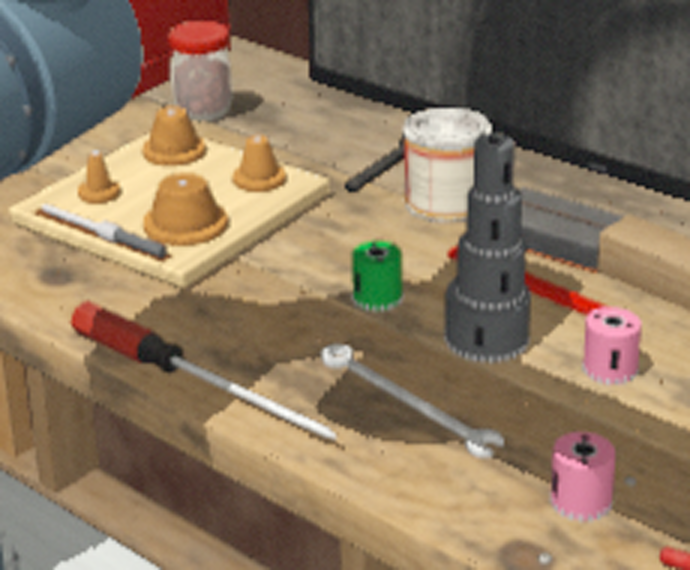

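The board with the bosses is on the left (y+). In the top image I read boss_51 at (162,188), boss_40 (199,185), boss_29 (165,226) and boss_64 (203,222). The dark stack is at (307,203). The look-alikes are green (269,207) and pink (342,193) and (370,245). The four target saws are the dark steel ones in the stack, and the coloured ones stay put. Next I'll fit silhouettes in both views.

```bash
cat > h.py <<'E'
import numpy as np, cv2
from scipy.optimize import minimize, least_squares
S=8
def proj(p,P):
    P=np.atleast_2d(P); W=p["world_from_camera"]; c=(P-W[:3,3])@W[:3,:3]
    c=c*[1,-1,-1]; u=c@p["camera_matrix"].T; return u[:,:2]/u[:,2:]
def tri(ps,uvs):
    f=lambda X: np.concatenate([proj(p,X)[0]-u for p,u in zip(ps,uvs)])
    r=least_squares(f,[0.5,0,0.05]); return r.x,np.abs(r.fun).max()
th=np.linspace(0,2*np.pi,60,endpoint=False)
def ring(x,y,z,r): return np.c_[x+r*np.cos(th),y+r*np.sin(th),0*th+z]
SAW={64:.032,51:.0255,40:.02,29:.0145}
BOSS={64:(.036,.028,.020),51:(.0295,.0215,.014),40:(.024,.016,.0095),29:(.0185,.0105,.0055)}
def saw(x,y,z,d): return [np.r_[ring(x,y,z,SAW[d]),ring(x,y,z+.042,SAW[d])]]
def boss(x,y,d,z=.018):
    a,b,c=BOSS[d]
    return [np.r_[ring(x,y,z,a),ring(x,y,z+.008,a)],np.r_[ring(x,y,z+.008,b),ring(x,y,z+.018,b)],np.r_[ring(x,y,z+.018,b),ring(x,y,z+.041,c)]]
def render(p,hulls,box):
    x0,y0,x1,y1=box; m=np.zeros(((y1-y0)*S,(x1-x0)*S),np.uint8)
    for h in hulls:
        uv=(proj(p,h)-[x0,y0]+.5)*S-.5
        cv2.fillConvexPoly(m,cv2.convexHull((uv*16).round().astype(np.int32)),255,shift=4)
    return cv2.resize(m,(x1-x0,y1-y0),interpolation=cv2.INTER_AREA)/255.
def load(n): 
    d=np.load(n); return {k:d[k] for k in d.files}
E
python3 - <<'E'
from h import *
t=load("pics/top0.npz"); s=load("pics/scene0.npz")
for n,p in(("top",t),("scene",s)):
    hsv=cv2.cvtColor(p["img"],cv2.COLOR_RGB2HSV); 
    for u,v in {"top":[(203,222),(212,226),(165,226),(180,205),(307,203),(300,208),(320,215),(255,200)],"scene":[(229,220),(235,229),(201,211),(250,215),(330,240),(333,215),(326,265),(350,265)]}[n]:
        print(n,u,v,hsv[v,u],p["img"][v,u])
# rough triangulation
for k,a,b in[("b64top",(230.3,210.5),(201.5,221.4)),("b51top",(229,187),(160,188.5)),("b29",(201.5,200.5),(164,225.5)),("b40",(257,196.5),(197.5,184.5)),("stacktop",(335,196),(312.7,196))]:
    print(k,tri([s,t],[np.array(a),np.array(b)]))
E
```

```text
top 203 222 [ 13 116 195] [195 146 106]
top 212 226 [ 14 145 190] [190 134  82]
top 165 226 [ 12 110 170] [170 127  97]
top 180 205 [ 19  71 236] [236 212 170]
top 307 203 [150   4  72] [72 71 72]
top 300 208 [135   7  72] [71 70 72]
top 320 215 [ 15  95 116] [116  95  73]
top 255 200 [ 16  85 172] [172 145 115]
scene 229 220 [ 17 165 193] [193 137  68]
scene 235 229 [ 17 157 195] [195 142  75]
scene 201 211 [ 17 162 190] [190 136  69]
scene 250 215 [ 21  79 251] [251 227 173]
scene 330 240 [105   6  83] [81 82 83]
scene 333 215 [ 60   2 103] [102 103 102]
scene 326 265 [130   9  83] [81 80 83]
scene 350 265 [ 18  80 203] [203 178 139]
b64top (array([0.4440186 , 0.13943642, 0.06022865]), np.float64(0.18687288207357255))
b51top (array([0.53687005, 0.24513467, 0.06013184]), np.float64(1.5352485920313086))
b29 (array([0.43593277, 0.23775674, 0.06069947]), np.float64(0.12401769840334964))
b40 (array([0.54461542, 0.1465748 , 0.05833836]), np.float64(1.2996905996851353))
stacktop (array([ 0.48919745, -0.14506281,  0.16982734]), np.float64(0.4956492689390757))
```

```bash
cat >> h.py <<'E'
def crop(a,b): return a[b[1]:b[3],b[0]:b[2]].astype(float)
def grey(p,box):   # steel: no chroma & dark
    c=crop(p["img"],box); ch=c[...,0]-c[...,2]; 
    return np.clip(1-(ch-5)/30,0,1)*(c.max(2)<150)
def orange(p,box):
    c=cv2.cvtColor(p["img"],cv2.COLOR_RGB2HSV); return np.clip((crop(c,box)[...,1]-75)/60,0,1)
def show(p,hulls,box,fn,k=6):
    x0,y0,x1,y1=box; im=cv2.resize(np.ascontiguousarray(p["img"][y0:y1,x0:x1,::-1]),(0,0),fx=k,fy=k,interpolation=cv2.INTER_CUBIC)
    for h in hulls:
        uv=(proj(p,h)-[x0,y0]+.5)*k
        cv2.polylines(im,[cv2.convexHull(uv.round().astype(np.int32))],True,(0,255,255),1)
    cv2.imwrite(fn,im)
def fit(p,target,build,x0,box,w=1):
    f=lambda x: ((render(p,build(x),box)-target)**2*w).sum()
    return minimize(f,x0,method="Nelder-Mead",options=dict(initial_simplex=np.r_[[x0],x0+.004*np.eye(len(x0))],xatol=5e-5,fatol=1e-3,maxiter=3000))
E
python3 - <<'E'
from h import *
t=load("pics/top0.npz"); s=load("pics/scene0.npz")
B={64:(.444,.139),51:(.537,.245),29:(.436,.238),40:(.545,.147)}
for n,p in(("top",t),("scene",s)):
  hs=[]
  for d,(x,y) in B.items():
    uv=proj(p,[x,y,.035])[0]; r=20; box=[int(uv[0])-r,int(uv[1])-r,int(uv[0])+r,int(uv[1])+r]
    T=orange(p,box); b=lambda q:boss(q[0],q[1],d)
    m=cv2.dilate((render(p,b((x,y)),box)>0).astype(np.uint8),np.ones((9,9)))
    r=fit(p,T*m,b,np.array([x,y]),box,m); print(n,d,r.x.round(4),round(r.fun,2)); hs+=b(r.x)
  box=dict(top=[140,165,230,255],scene=[170,175,290,250])[n]
  show(p,hs,box,f"pics/fitb_{n}.png")
S0=np.array([.489,-.145]*4)
bl=lambda q: sum([saw(q[2*i],q[2*i+1],.042*i,d) for i,d in enumerate((64,51,40,29))],[])
for n,p in(("top",t),("scene",s)):
  box=dict(top=[285,180,335,230],scene=[305,185,360,280])[n]
  T=grey(p,box); m=cv2.dilate((render(p,bl(S0),box)>0).astype(np.uint8),np.ones((7,7)))
  if n=="scene": m[:36]=0
  if n=="scene": 
     r=fit(p,T*m,bl,x0,box,m)
  else: r=fit(p,T*m,bl,S0,box,m); x0=r.x
  print(n,r.x.reshape(4,2).round(4).tolist(),r.fun)
  show(p,bl(x0),box,f"pics/fits_{n}.png",8 if n=="top" else 6)
E
```

```text
top 64 [0.446  0.1417] 29.29
top 51 [0.5372 0.2501] 27.14
top 29 [0.4375 0.2412] 23.54
top 40 [0.5455 0.1498] 22.18
scene 64 [0.4464 0.1407] 53.76
scene 51 [0.5378 0.2497] 50.71
scene 29 [0.4372 0.2399] 11.71
scene 40 [0.5466 0.1496] 14.16
top [[0.4871, -0.1409], [0.4857, -0.1414], [0.4857, -0.1426], [0.4871, -0.1416]] 13.926620530565167
scene [[0.4891, -0.1426], [0.4923, -0.1435], [0.492, -0.1573], [0.492, -0.1419]] 38.507808535178775
```

```bash
cd pics
python3 - <<'E'
import cv2,numpy as np
def j(a,b,o):
    a=cv2.imread(a);b=cv2.imread(b);h=max(a.shape[0],b.shape[0]);m=np.zeros((h,a.shape[1]+b.shape[1],3),np.uint8);m[:a.shape[0],:a.shape[1]]=a;m[:b.shape[0],a.shape[1]:]=b
    f=min(1,800/m.shape[1],600/m.shape[0]);cv2.imwrite(o,cv2.resize(m,(0,0),fx=f,fy=f,interpolation=cv2.INTER_AREA))
j("fitb_top.png","fitb_scene.png","fb.png");j("fits_top.png","fits_scene.png","fs.png")
E
```

```text
(no output)
```

View pics/fb.png

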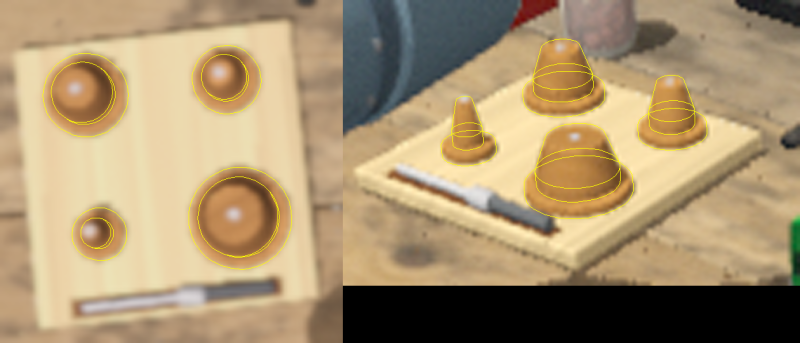

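View pics/fs.png

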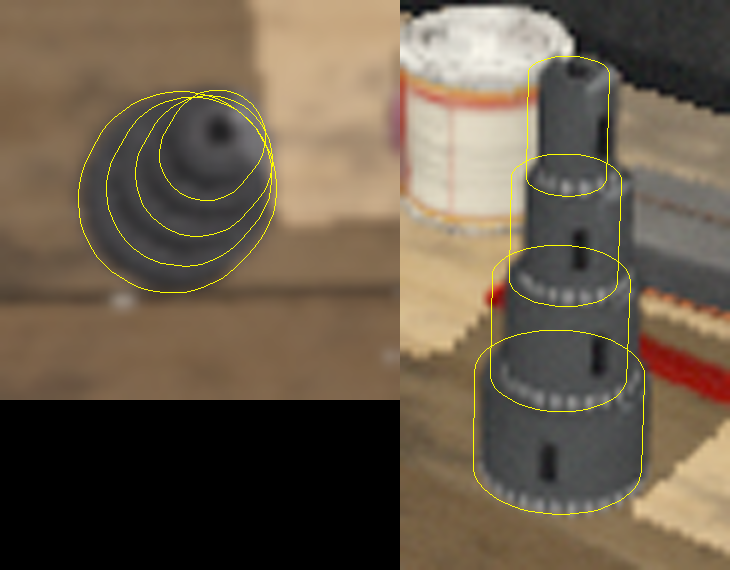

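The boss fits agree in both views to about 1 mm, and they form the 100 mm square. The stack fits differ by 2–3 mm between views, so I'll move over the stack and check the gripper against the cameras.

```bash
python3 -m jog '[{"dp":[0,0,0],"twist":8,"hand":0.65},{"dp":[0,0,0],"twist":8,"hand":0.65},{"dp":[0,0,0],"twist":5.8,"hand":0.65},{"dp":[0.0185,-0.0345,0],"twist":0,"hand":0.65},{"dp":[0.0185,-0.0345,0],"twist":0,"hand":0.65},{"dp":[0.0185,-0.0345,0],"twist":0,"hand":0.65},{"dp":[0.0185,-0.0345,0],"twist":0,"hand":0.65},{"dp":[0.0185,-0.0345,0],"twist":0,"hand":0.65},{"dp":[0.0185,-0.0345,0],"twist":0,"hand":0.65},{"dp":[0.0185,-0.0345,0],"twist":0,"hand":0.65},{"dp":[0.0185,-0.0345,0],"twist":0,"hand":0.65},{"dp":[0.0185,-0.0345,0],"twist":0,"hand":0.65},{"dp":[0.0185,-0.0345,0],"twist":0,"hand":0.65},{"dp":[0.0185,-0.0345,0],"twist":0,"hand":0.65},{"dp":[0.0185,-0.0345,0],"twist":0,"hand":0.65},{"dp":[0.0185,-0.0345,0],"twist":0,"hand":0.65},{"dp":[0,0,0],"twist":0,"hand":0.65},{"dp":[0,0,0],"twist":0,"hand":0.65}]'
cat > look.py <<'E'
import sys; from h import *
from station import manip
def shots(tag):
    o=[]
    for n in("top","scene"):
        p=manip.read_camera(n); np.savez(f"pics/{n}{tag}.npz",**p); cv2.imwrite(f"pics/{n}{tag}.png",p["img"][:,:,::-1]); o.append(p)
    return o
def pair(t,s,X,fn,r=30):
    ims=[]
    for p in(t,s):
        u,v=proj(p,X)[0].astype(int); u=np.clip(u,r,559-r);v=np.clip(v,r,419-r)
        a=cv2.resize(p["img"][v-r:v+r,u-r:u+r,::-1],(390,390),interpolation=cv2.INTER_CUBIC)
        cv2.putText(a,f"{u-r},{v-r} x{390/2/r:.2f}",(5,15),0,.5,(0,255,255),1); ims.append(a)
    cv2.imwrite(fn,np.hstack(ims))
E
python3 - <<'E'
from look import *
t,s=shots("1"); st=manip.sense(); print(st["tool_pos"],st["eef_rot"],st["opening"])
pair(t,s,[.488,-.143,.2],"pics/p1.png",40)
E
```

```text
time: 2.9
tool_pos: [0.4821, -0.1543, 0.2484]
eef_rot: [3.141, 0.003, -0.0]
wrist_force: [-0.8, -0.1, -0.1]
opening: 0.0558
[ 0.48171609 -0.15549603  0.24834123] [ 3.14129624e+00 -7.02466455e-04 -6.15115192e-05] 0.05581173619660047
```

View pics/p1.png

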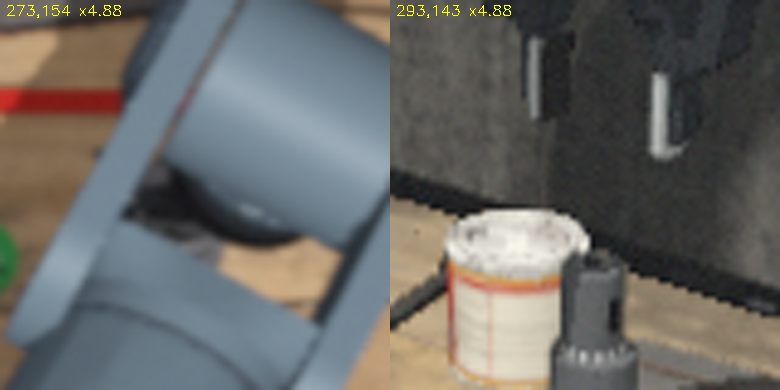

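Run:
```python
from h import *
s=load("pics/scene1.npz"); T=np.array([.4817,-.1555,.2483])
for sy in(1,-1):
  for yy in(.028,.038):
   for dz in(-.017,-.012):
    print(sy,yy,dz,proj(s,T+[-.011,sy*yy,dz])[0].round(1))
s0=load("pics/scene0.npz"); t0=load("pics/top0.npz")
# saw29 top centre from hole in scene & top, z fixed .168
for z in(.168,.1665,):
  for p,uv in((s0,(334.3,196.5)),(t0,(311.9,195.75))):
    r=least_squares(lambda q:proj(p,[q[0],q[1],z])[0]-uv,[.49,-.14]); print(z,r.x.round(4))
```

```text
1 0.028 -0.017 [323.2 170.4]
1 0.028 -0.012 [323.3 168.2]
1 0.038 -0.017 [319.4 169.3]
1 0.038 -0.012 [319.5 167.1]
-1 0.028 -0.017 [345.3 177.2]
-1 0.028 -0.012 [345.4 174.9]
-1 0.038 -0.017 [349.4 178.4]
-1 0.038 -0.012 [349.5 176.2]
0.168 [ 0.4903 -0.1438]
0.168 [ 0.4892 -0.1423]
0.1665 [ 0.4928 -0.142 ]
0.1665 [ 0.4894 -0.1424]
```

```bash
python3 -m jog '[{"dp":[0.008,-0.0125,0],"twist":0,"hand":0.65},{"dp":[0,0,0.02],"twist":0,"hand":0.65},{"dp":[0,0,0.025],"twist":0,"hand":0.65},{"dp":[0,0,0.02],"twist":0,"hand":0.65},{"dp":[0,0,0.015],"twist":0,"hand":0.65},{"dp":[0,0,0.01],"twist":0,"hand":0.65},{"dp":[0,0,0.009],"twist":0,"hand":0.65},{"dp":[0,0,0],"twist":0,"hand":0.65},{"dp":[0,0,0],"twist":0,"hand":0.65}]'
python3 - <<'E'
from look import *
p=manip.read_camera("scene"); pair(p,p,[.488,-.143,.14],"pics/p2.png",30); st=manip.sense(); print(st["tool_pos"])
E
```

```text
time: 3.9
tool_pos: [0.4903, -0.1426, 0.1498]
eef_rot: [3.141, 0.0, 0.001]
wrist_force: [-0.2, 0.0, 0.1]
opening: 0.0556
[ 0.49048941 -0.1426774   0.15012362]
```

View pics/p2.png

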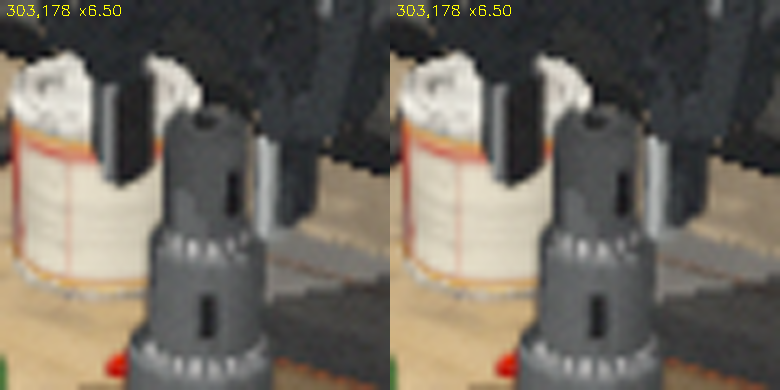

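The top saw (pixels about (334,207)) sits between the pads, and the fingertips are above saw_40. I'll close on it.

```bash
python3 -m jog '[{"dp":[0,0,0],"twist":0,"hand":0.5},{"dp":[0,0,0],"twist":0,"hand":0.42},{"dp":[0,0,0],"twist":0,"hand":0.37},{"dp":[0,0,0],"twist":0,"hand":0.3},{"dp":[0,0,0],"twist":0,"hand":0.2},{"dp":[0,0,0],"twist":0,"hand":0.1},{"dp":[0,0,0],"twist":0,"hand":0},{"dp":[0,0,0],"twist":0,"hand":0},{"dp":[0,0,0],"twist":0,"hand":0}]'
```

```text
time: 4.85
tool_pos: [0.4903, -0.1425, 0.1497]
eef_rot: [3.141, 0.0, 0.001]
wrist_force: [-0.2, -0.8, 4.4]
opening: 0.0274
```

```bash
python3 -m jog '[{"dp":[0,0,-0.005],"twist":0,"hand":0},{"dp":[0,0,-0.015],"twist":0,"hand":0},{"dp":[0,0,-0.03],"twist":0,"hand":0},{"dp":[0,0,-0.03],"twist":0,"hand":0},{"dp":[0,0,0],"twist":0,"hand":0}]'
python3 - <<'E'
from look import *
p=manip.read_camera("scene"); st=manip.sense(); print(st["tool_pos"],st["opening"]); np.savez("pics/lift.npz",**p); pair(p,p,[.488,-.143,.18],"pics/p3.png",40)
E
```

```text
time: 5.35
tool_pos: [0.4918, -0.1432, 0.2335]
eef_rot: [3.138, 0.001, 0.01]
wrist_force: [0.7, -0.1, 0.3]
opening: 0.0272
[ 0.49065726 -0.14267304  0.2310051 ] 0.026751445939060526
```

View pics/p3.png

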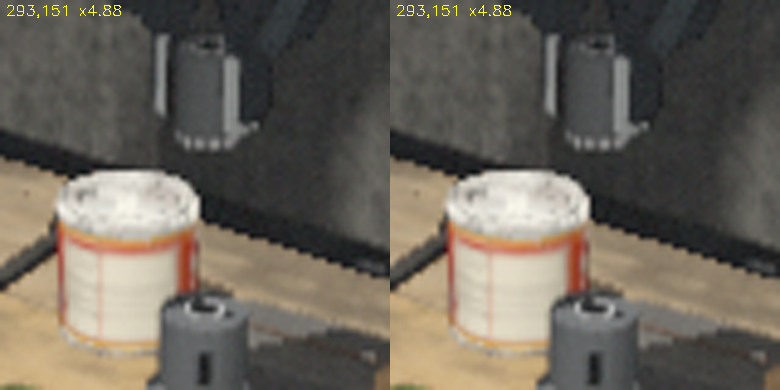

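saw_29 is held upright at about (334,168), and saw_40 is still standing below it. I'll carry saw_29 to boss_29.

```bash
python3 -m jog '[{"dp":[-0.002,-0.015,0],"twist":0,"hand":0},{"dp":[-0.005,-0.033,0],"twist":0,"hand":0},{"dp":[-0.005,-0.035,0],"twist":0,"hand":0},{"dp":[-0.005,-0.035,0],"twist":0,"hand":0},{"dp":[-0.005,-0.035,0],"twist":0,"hand":0},{"dp":[-0.005,-0.035,0],"twist":0,"hand":0},{"dp":[-0.005,-0.035,0],"twist":0,"hand":0},{"dp":[-0.005,-0.035,0],"twist":0,"hand":0},{"dp":[-0.005,-0.035,0],"twist":0,"hand":0},{"dp":[-0.005,-0.035,0],"twist":0,"hand":0},{"dp":[-0.004,-0.033,0],"twist":0,"hand":0},{"dp":[-0.0025,-0.022,0],"twist":0,"hand":0},{"dp":[0,0,0.03],"twist":0,"hand":0},{"dp":[0,0,0.03],"twist":0,"hand":0},{"dp":[0,0,0.03],"twist":0,"hand":0},{"dp":[0,0,0],"twist":0,"hand":0},{"dp":[0,0,0],"twist":0,"hand":0}]'
python3 - <<'E'
from look import *
t,s=shots("4"); st=manip.sense(); print(st["tool_pos"],st["opening"]); pair(t,s,[.437,.24,.08],"pics/p4.png",40)
# other stack members in top view
pair(t,s,[.488,-.143,.08],"pics/p4b.png",30)
E
```

```text
time: 7.1
tool_pos: [0.4349, 0.2407, 0.1383]
eef_rot: [3.141, 0.001, -0.005]
wrist_force: [-0.6, -0.1, 0.5]
opening: 0.0271
[0.43685885 0.24102281 0.14059921] 0.027233840855836824
```

View pics/p4.png

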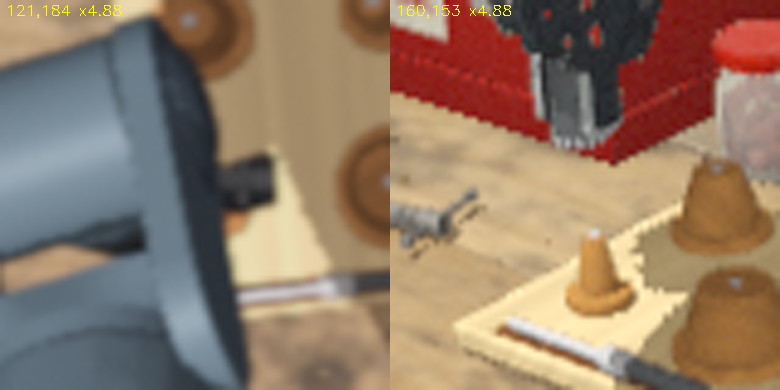

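View pics/p4b.png

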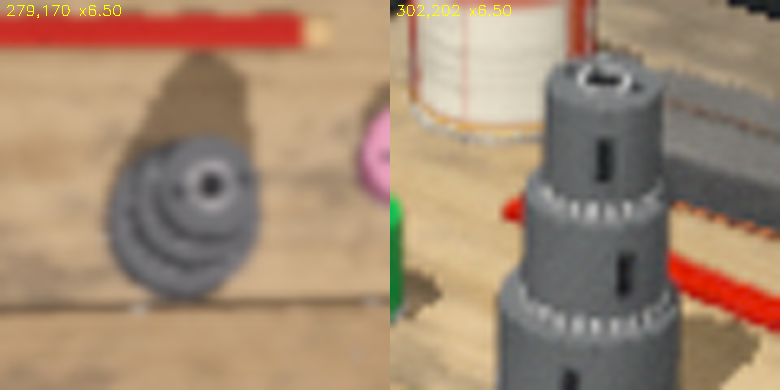

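Run:
```python
from look import *
t=load("pics/top4.npz"); s=load("pics/scene4.npz")
show(s,saw(.4369,.241,.1169,29)+boss(.4373,.2405,29),[180,155,222,222],"pics/o4.png",9)
# stack fit, top view
bl=lambda q: sum([saw(q[2*i],q[2*i+1],.042*i,d) for i,d in enumerate((64,51,40))],[])
box=[285,180,330,225]
T=grey(t,box); m=cv2.dilate((render(t,bl([.489,-.143]*3),box)>0).astype(np.uint8),np.ones((7,7)))
r=fit(t,T*m,bl,np.array([.489,-.143]*3),box,m); print(r.x.reshape(3,2).round(4).tolist(),r.fun)
box=[300,195,362,285]
T=grey(s,box); m=cv2.dilate((render(s,bl([.489,-.143]*3),box)>0).astype(np.uint8),np.ones((7,7))); m[:,47:][:40]=0
r2=fit(s,T*m,bl,r.x,box,m); print(r2.x.reshape(3,2).round(4).tolist(),r2.fun)
show(t,bl(r.x),[285,180,330,225],"pics/o4t.png",8); show(s,bl(r2.x),box,"pics/o4s.png",6)
for uv,p in(((311.3,198),t),((334.8,214.2),s)):
  print(least_squares(lambda q:proj(p,[q[0],q[1],.126])[0]-uv,[.49,-.14]).x.round(4))
a,b,c=[cv2.imread(f"pics/{k}.png") for k in("o4","o4t","o4s")]
m=np.zeros((603,a.shape[1]+b.shape[1]+c.shape[1],3),np.uint8);x=0
for i in(a,b,c): m[:i.shape[0],x:x+i.shape[1]]=i; x+=i.shape[1]
f=800/x; cv2.imwrite("pics/o4all.png",cv2.resize(m,(0,0),fx=min(f,.99),fy=min(f,.99)))
```

```text
[[0.4888, -0.142], [0.4886, -0.1411], [0.4884, -0.1416]] 31.97990003844675
[[0.4921, -0.1414], [0.4942, -0.1425], [0.4906, -0.1472]] 108.03283737024222
[ 0.489  -0.1446]
[ 0.4898 -0.1468]
```

View pics/o4all.png

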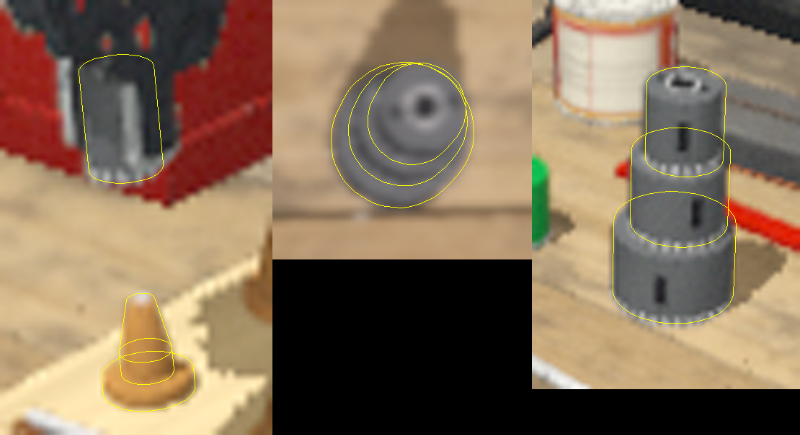

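```bash
python3 -m jog '[{"dp":[0.0005,0.0005,0.015],"twist":0,"hand":0},{"dp":[0,0,0.02],"twist":0,"hand":0},{"dp":[0,0,0.02],"twist":0,"hand":0},{"dp":[0,0,0.012],"twist":0,"hand":0},{"dp":[0,0,0],"twist":0,"hand":0},{"dp":[0,0,0],"twist":0,"hand":0}]'
python3 - <<'E'
from look import *
t,s=shots("5"); st=manip.sense(); print(st["tool_pos"],st["opening"],st["wrist_force"]); pair(t,s,[.437,.24,.05],"pics/p5.png",25)
E
```

```text
time: 7.8
tool_pos: [0.4376, 0.2404, 0.0734]
eef_rot: [-3.141, -0.0, -0.003]
wrist_force: [0.6, 0.6, -1.2]
opening: 0.027
[0.43790743 0.24044174 0.07373483] 0.026907447596154696 [ 0.44303592 -0.18477065 -0.96228885]
```

View pics/p5.png

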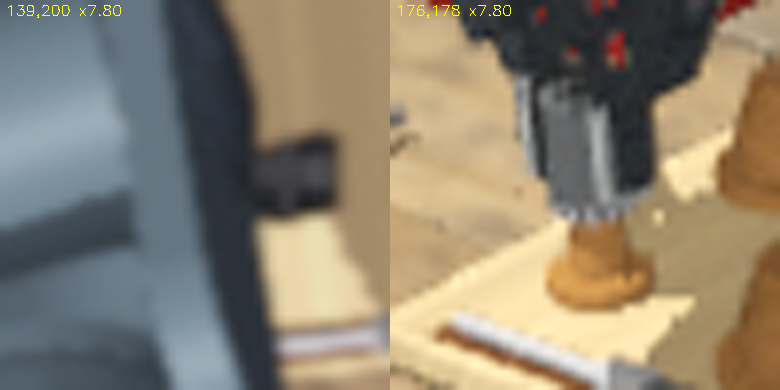

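```bash
python3 -m jog '[{"dp":[0,0,0.005],"twist":0,"hand":0},{"dp":[0,0,0.004],"twist":0,"hand":0},{"dp":[0,0,0],"twist":0,"hand":0}]';python3 -m jog '[{"dp":[0,0,0.003],"twist":0,"hand":0},{"dp":[0,0,0],"twist":0,"hand":0}]'
python3 - <<'E'
from look import *
s=manip.read_camera("scene"); st=manip.sense(); print(st["tool_pos"],st["opening"],st["wrist_force"]); pair(s,s,[.437,.24,.05],"pics/p6.png",20)
E
```

```text
time: 8.2
tool_pos: [0.4364, 0.24, 0.0627]
eef_rot: [3.141, 0.001, -0.002]
wrist_force: [0.9, -0.6, -0.8]
opening: 0.0271
time: 8.4
tool_pos: [0.4368, 0.2401, 0.06]
eef_rot: [3.142, 0.0, -0.0]
wrist_force: [0.6, 0.3, -0.3]
opening: 0.0271
[0.43683961 0.24009148 0.06017314] 0.027263833905682863 [ 0.34562586  0.86313882 -0.62723972]
```

View pics/p6.png

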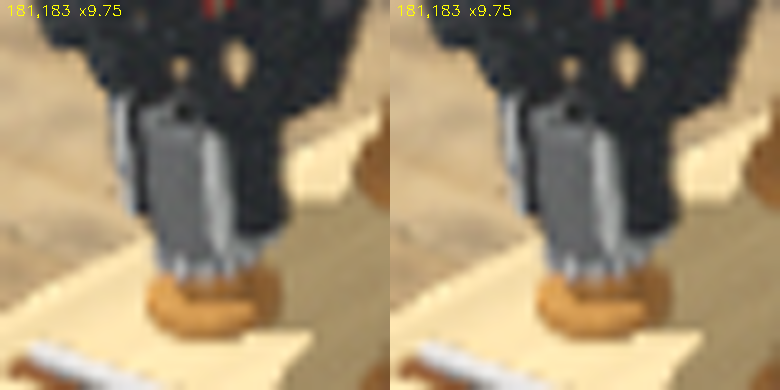

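```bash
python3 -m jog '[{"dp":[0.0015,0.0007,0],"twist":0,"hand":0},{"dp":[0,0,0.003],"twist":0,"hand":0},{"dp":[0,0,0],"twist":0,"hand":0}]';python3 -m jog '[{"dp":[0,0,0.003],"twist":0,"hand":0},{"dp":[0,0,0],"twist":0,"hand":0},{"dp":[0,0,0],"twist":0,"hand":0}]'
```

```text
time: 8.75
tool_pos: [0.4382, 0.2394, 0.057]
eef_rot: [-3.141, -0.0, 0.0]
wrist_force: [-0.2, 2.2, -0.6]
opening: 0.0273
time: 9.05
tool_pos: [0.4382, 0.2394, 0.0541]
eef_rot: [-3.142, -0.0, 0.0]
wrist_force: [-0.3, 1.1, -1.9]
opening: 0.027
```

```bash
python3 -m jog '[{"dp":[0,-0.0004,0.002],"twist":0,"hand":0},{"dp":[0,0,0.0015],"twist":0,"hand":0},{"dp":[0,0,0],"twist":0,"hand":0},{"dp":[0,0,0],"twist":0,"hand":0.2}]';python3 -m jog '[{"dp":[0,0,0],"twist":0,"hand":0.35},{"dp":[0,0,0],"twist":0,"hand":0.42},{"dp":[0,0,0],"twist":0,"hand":0.5},{"dp":[0,0,0],"twist":0,"hand":0.6},{"dp":[0,0,0],"twist":0,"hand":0.6}]'
```

```text
time: 9.45
tool_pos: [0.4383, 0.2397, 0.0507]
eef_rot: [3.141, 0.001, -0.0]
wrist_force: [-0.0, 0.9, -0.4]
opening: 0.0272
time: 9.95
tool_pos: [0.4383, 0.2398, 0.0508]
eef_rot: [-3.142, -0.0, -0.0]
wrist_force: [-0.5, 0.3, -0.2]
opening: 0.0514
```

Run:
```python
from look import *
s=manip.read_camera("scene"); st=manip.sense(); print(st["tool_pos"],st["opening"],st["wrist_force"]); pair(s,s,[.437,.24,.05],"pics/p7.png",25)
```

```text
[0.43835091 0.23981456 0.0508127 ] 0.050891165961217164 [0.42137516 0.07940313 0.01924858]
```

View pics/p7.png

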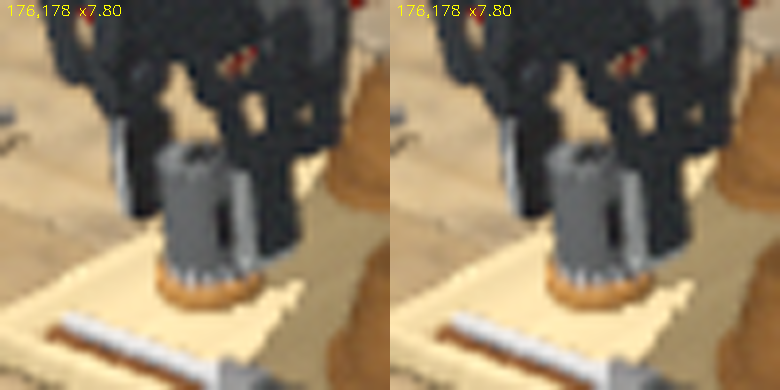

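saw_29 looks seated on its flange at (202,214). I'll go back up and over to the stack.

```bash
python3 -m jog '[{"dp":[0,0,-0.01],"twist":0,"hand":0.6},{"dp":[0,0,-0.03],"twist":0,"hand":0.6},{"dp":[0,0,-0.04],"twist":0,"hand":0.6},{"dp":[0,0,-0.04],"twist":0,"hand":0.6},{"dp":[0,0,-0.04],"twist":0,"hand":0.75},{"dp":[0.002,0.015,-0.03],"twist":0,"hand":0.75},{"dp":[0.006,0.04,0],"twist":0,"hand":0.75},{"dp":[0.006,0.045,0],"twist":0,"hand":0.75},{"dp":[0.006,0.045,0],"twist":0,"hand":0.75},{"dp":[0.006,0.045,0],"twist":0,"hand":0.75},{"dp":[0.006,0.045,0],"twist":0,"hand":0.75},{"dp":[0.006,0.045,0],"twist":0,"hand":0.75},{"dp":[0.006,0.045,0],"twist":0,"hand":0.75},{"dp":[0.005,0.035,0],"twist":0,"hand":0.75},{"dp":[0.002,0.025,0],"twist":0,"hand":0.75},{"dp":[0,0,0.03],"twist":0,"hand":0.75},{"dp":[0,0,0.03],"twist":0,"hand":0.75},{"dp":[0,0,0.03],"twist":0,"hand":0.75},{"dp":[0,0,0],"twist":0,"hand":0.75},{"dp":[0,0,0],"twist":0,"hand":0.75}]'
python3 - <<'E'
from look import *
t,s=shots("8"); st=manip.sense(); print(st["tool_pos"],st["opening"]); 
u=s
pair(s,s,[.437,.24,.05],"pics/p8b.png",20);pair(t,s,[.489,-.145,.12],"pics/p8.png",30)
E
```

```text
time: 12.0
tool_pos: [0.4896, -0.1452, 0.1516]
eef_rot: [3.142, 0.001, 0.0]
wrist_force: [0.1, -0.2, 1.7]
opening: 0.0642
[ 0.49066216 -0.1457404   0.15311941] 0.06399221022960969
```

View pics/p8.png

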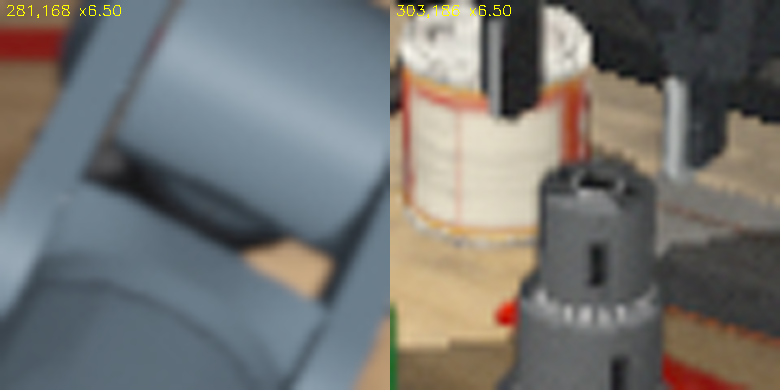

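View pics/p8b.png

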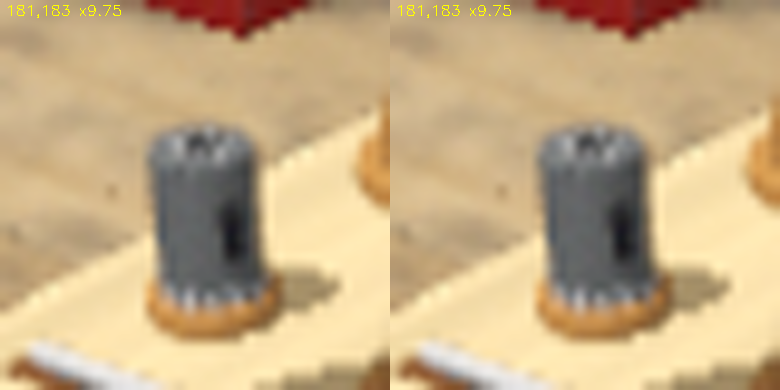

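saw_29 is fully down on its boss. saw_40 at (335,228) lies midway between the fingers, so I'll descend and grip it.

```bash
python3 -m jog '[{"dp":[-0.0005,0,0.015],"twist":0,"hand":0.75},{"dp":[0,0,0.015],"twist":0,"hand":0.75},{"dp":[0,0,0.008],"twist":0,"hand":0.75},{"dp":[0,0,0.005],"twist":0,"hand":0.7},{"dp":[0,0,0],"twist":0,"hand":0.65},{"dp":[0,0,0],"twist":0,"hand":0.56},{"dp":[0,0,0],"twist":0,"hand":0.52}]'
python3 - <<'E'
from look import *
s=manip.read_camera("scene"); st=manip.sense(); print(st["tool_pos"],st["opening"],st["wrist_force"]); pair(s,s,[.489,-.145,.1],"pics/p9.png",25)
E
```

```text
time: 12.8
tool_pos: [0.4895, -0.1454, 0.1086]
eef_rot: [3.141, 0.001, 0.002]
wrist_force: [-0.2, 0.3, 0.6]
opening: 0.0447
[ 0.48937332 -0.14540377  0.10849327] 0.04435669794027053 [-0.15639246 -0.00649083 -1.03695712]
```

View pics/p9.png

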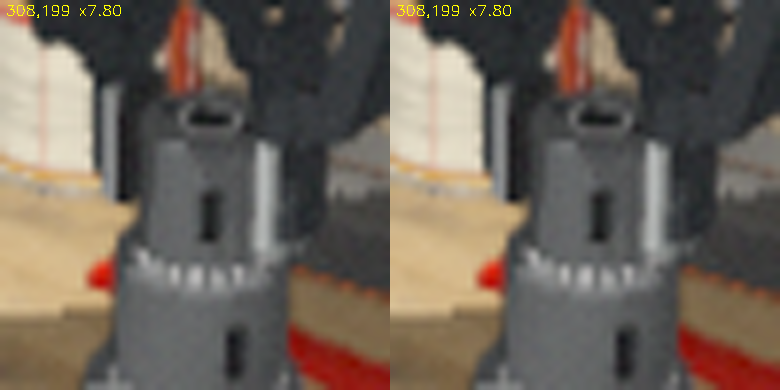

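```bash
python3 -m jog '[{"dp":[0,0,0],"twist":0,"hand":0.48},{"dp":[0,0,0],"twist":0,"hand":0.45},{"dp":[0,0,0],"twist":0,"hand":0.4},{"dp":[0,0,0],"twist":0,"hand":0.3},{"dp":[0,0,0],"twist":0,"hand":0.1},{"dp":[0,0,0],"twist":0,"hand":0},{"dp":[0,0,0],"twist":0,"hand":0}]'
python3 -m jog '[{"dp":[0,0,-0.005],"twist":0,"hand":0},{"dp":[0,0,-0.015],"twist":0,"hand":0},{"dp":[0,0,-0.03],"twist":0,"hand":0},{"dp":[0,0,-0.04],"twist":0,"hand":0},{"dp":[0,0,-0.03],"twist":0,"hand":0},{"dp":[0,0,0],"twist":0,"hand":0},{"dp":[0,0,0],"twist":0,"hand":0}]'
python3 - <<'E'
from look import *
s=manip.read_camera("scene"); np.savez("pics/lift40.npz",**s);st=manip.sense(); print(st["tool_pos"],st["opening"],st["wrist_force"]); pair(s,s,[.489,-.145,.15],"pics/p10.png",45)
E
```

```text
time: 13.55
tool_pos: [0.4893, -0.1454, 0.1085]
eef_rot: [3.141, 0.0, 0.001]
wrist_force: [-1.0, 1.8, 5.7]
opening: 0.0386
time: 14.25
tool_pos: [0.4888, -0.1451, 0.2277]
eef_rot: [3.141, 0.001, 0.0]
wrist_force: [-0.9, 0.4, -1.5]
opening: 0.0388
[ 0.48817487 -0.14478343  0.22641717] 0.038754880229403786 [ 1.38748371  0.72717507 -1.51541779]
```

View pics/p10.png

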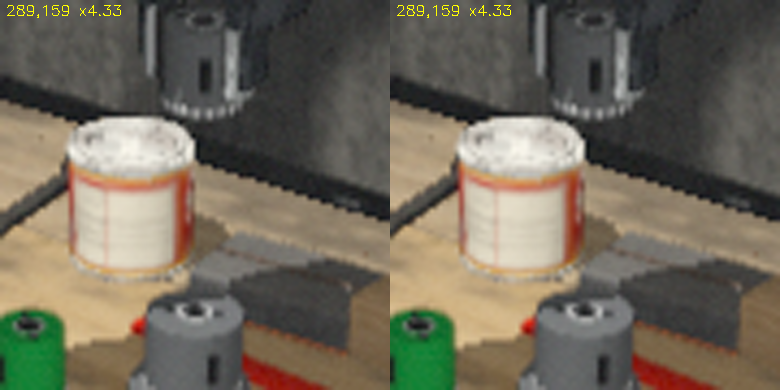

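```bash
python3 -m jog '[{"dp":[0.003,-0.015,0],"twist":0,"hand":0},{"dp":[0.006,-0.03,0],"twist":0,"hand":0},{"dp":[0.007,-0.035,0],"twist":0,"hand":0},{"dp":[0.007,-0.035,0],"twist":0,"hand":0},{"dp":[0.007,-0.035,0],"twist":0,"hand":0},{"dp":[0.007,-0.035,0],"twist":0,"hand":0},{"dp":[0.007,-0.035,0],"twist":0,"hand":0},{"dp":[0.007,-0.035,0],"twist":0,"hand":0},{"dp":[0.005,-0.025,0],"twist":0,"hand":0},{"dp":[0.0025,-0.014,0],"twist":0,"hand":0},{"dp":[0,0,0.03],"twist":0,"hand":0},{"dp":[0,0,0.035],"twist":0,"hand":0},{"dp":[0,0,0.03],"twist":0,"hand":0},{"dp":[0,0,0.02],"twist":0,"hand":0},{"dp":[0,0,0.01],"twist":0,"hand":0},{"dp":[0,0,0],"twist":0,"hand":0},{"dp":[0,0,0],"twist":0,"hand":0}]'
python3 - <<'E'
from look import *
t,s=shots("11"); st=manip.sense(); print(st["tool_pos"],st["opening"],st["wrist_force"])
T=st["tool_pos"]; show(s,saw(T[0],T[1],T[2]-.0245,40)+boss(.546,.1497,40),[230,160,285,220],"pics/o11.png",10)
pair(t,s,[.488,-.143,.06],"pics/p11.png",30)
E
```

```text
time: 16.0
tool_pos: [0.5478, 0.1488, 0.1035]
eef_rot: [-3.142, -0.0, -0.002]
wrist_force: [0.4, -0.7, -1.3]
opening: 0.0384
[0.54839687 0.14889263 0.10432112] 0.03881273174282999 [ 0.56819802 -0.05956546 -0.43404836]
```

View pics/o11.png

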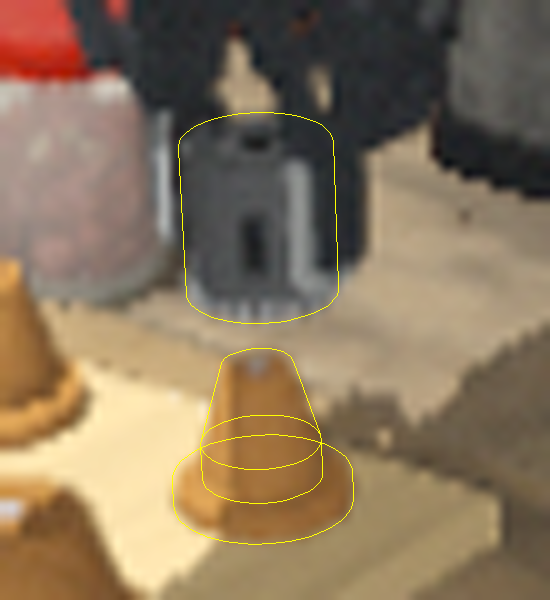

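View pics/p11.png

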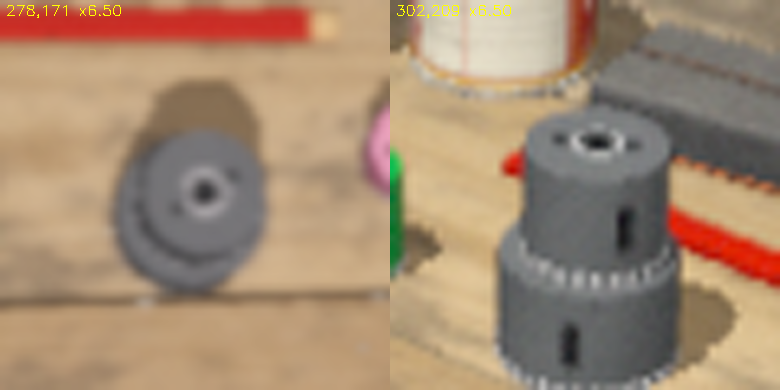

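```bash
python3 -m jog '[{"dp":[-0.0007,0,0.015],"twist":0,"hand":0},{"dp":[0,0,0.015],"twist":0,"hand":0},{"dp":[0,0,0.006],"twist":0,"hand":0},{"dp":[0,0,0],"twist":0,"hand":0}]'
python3 -m jog '[{"dp":[0,0,0.004],"twist":0,"hand":0},{"dp":[0,0,0.003],"twist":0,"hand":0},{"dp":[0,0,0],"twist":0,"hand":0}]'
python3 - <<'E'
from look import *
t,s=shots("12"); st=manip.sense(); print(st["tool_pos"],st["opening"],st["wrist_force"])
T=st["tool_pos"]; show(s,saw(T[0],T[1],T[2]-.0245,40)+boss(.546,.1497,40),[230,160,285,220],"pics/o12.png",10)
E
```

```text
time: 16.5
tool_pos: [0.5452, 0.1487, 0.0647]
eef_rot: [3.141, 0.0, -0.006]
wrist_force: [-0.0, -1.6, -0.7]
opening: 0.0385
time: 16.8
tool_pos: [0.5461, 0.1489, 0.0593]
eef_rot: [-3.141, -0.0, 0.002]
wrist_force: [-0.9, 0.5, -2.5]
opening: 0.0385
[0.54614625 0.1489035  0.05944083] 0.03857138882938491 [-1.59284866 -0.23024747 -2.14008523]
```

View pics/o12.png

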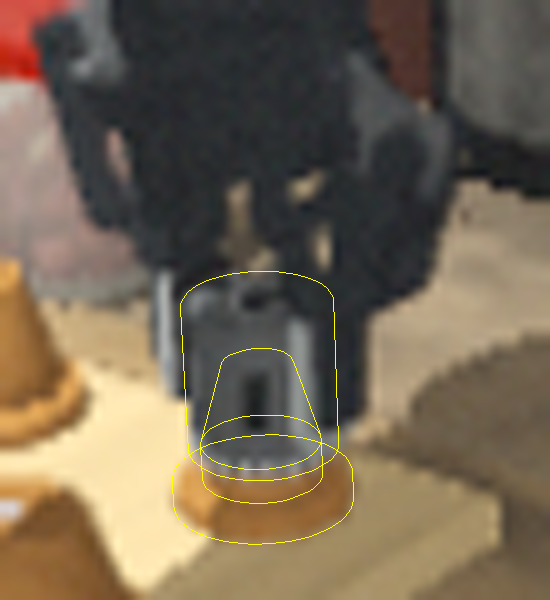

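```bash
python3 -m jog '[{"dp":[0,0,0.003],"twist":0,"hand":0},{"dp":[0,0,0],"twist":0,"hand":0}]'
python3 -m jog '[{"dp":[0,0,0.003],"twist":0,"hand":0},{"dp":[0,0,0],"twist":0,"hand":0},{"dp":[0,0,0],"twist":0,"hand":0}]'
```

```text
time: 17.1
tool_pos: [0.5461, 0.1489, 0.0564]
eef_rot: [-3.141, -0.0, 0.002]
wrist_force: [-3.4, 0.8, -1.8]
opening: 0.0387
time: 17.4
tool_pos: [0.5461, 0.1489, 0.0534]
eef_rot: [-3.141, -0.0, 0.002]
wrist_force: [-4.9, 0.6, -1.0]
opening: 0.039
```

```bash
python3 -m jog '[{"dp":[-0.001,0,0.001],"twist":0,"hand":0},{"dp":[0,0,0.001],"twist":0,"hand":0},{"dp":[0,0,0],"twist":0,"hand":0}]'
python3 -m jog '[{"dp":[0,0,0],"twist":0,"hand":0.35},{"dp":[0,0,0],"twist":0,"hand":0.47},{"dp":[0,0,0],"twist":0,"hand":0.52},{"dp":[0,0,0],"twist":0,"hand":0.6},{"dp":[0,0,0],"twist":0,"hand":0.7},{"dp":[0,0,0],"twist":0,"hand":0.7}]'
python3 - <<'E'
from look import *
t,s=shots("13"); st=manip.sense(); print(st["tool_pos"],st["opening"],st["wrist_force"])
show(s,[],[220,160,295,220],"pics/o13.png",10)
E
```

```text
time: 17.7
tool_pos: [0.546, 0.1489, 0.052]
eef_rot: [-3.141, -0.0, -0.001]
wrist_force: [-3.1, 2.1, -0.5]
opening: 0.0385
time: 18.3
tool_pos: [0.5461, 0.1487, 0.0521]
eef_rot: [3.141, 0.0, 0.001]
wrist_force: [-0.3, -0.3, 0.2]
opening: 0.0596
[0.54585016 0.14878259 0.05192496] 0.059995784983462044 [0.2679095  1.43720037 0.32755691]
```

View pics/o13.png

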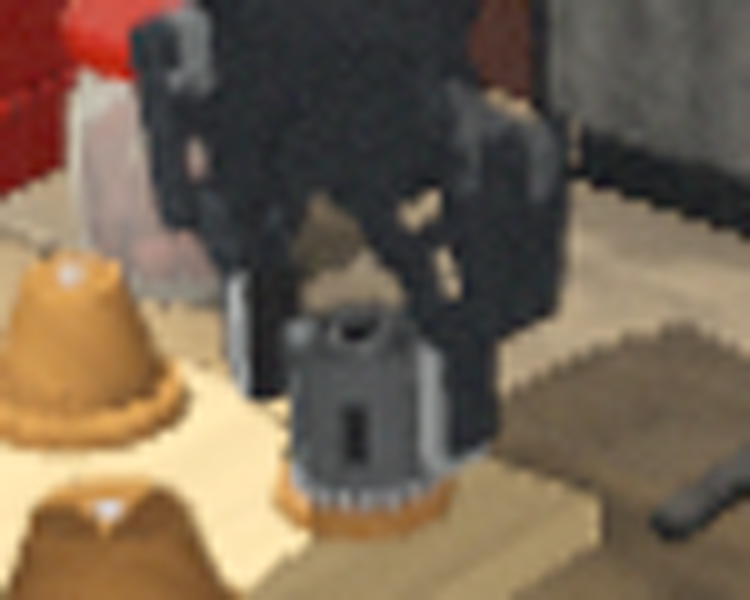

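saw_40 is down on its boss at (255,205). Next is saw_51, so I'll locate it from picture 11 (hole at top (309,200), scene (333.3,230.2)).

```bash
python3 - <<'E'
from h import *
t=load("pics/top11.npz"); s=load("pics/scene11.npz")
a,b=np.array((309.0,199.9)),np.array((333.3,230.2))
print(tri([t,s],[a,b]))
for uv,p in((a,t),(b,s)): print(least_squares(lambda q:proj(p,[q[0],q[1],.084])[0]-uv,[.49,-.14]).x.round(4))
E
python3 -m jog '[{"dp":[0,0,-0.01],"twist":0,"hand":0.7},{"dp":[0,0,-0.03],"twist":0,"hand":0.7},{"dp":[0,0,-0.04],"twist":0,"hand":0.7},{"dp":[0,0,-0.04],"twist":0,"hand":0.7},{"dp":[0,0,-0.04],"twist":0,"hand":0.85},{"dp":[-0.002,0.01,-0.01],"twist":0,"hand":0.85},{"dp":[-0.008,0.04,0],"twist":0,"hand":0.85},{"dp":[-0.009,0.045,0],"twist":0,"hand":0.85},{"dp":[-0.009,0.045,0],"twist":0,"hand":0.85},{"dp":[-0.009,0.045,0],"twist":0,"hand":0.85},{"dp":[-0.009,0.045,0],"twist":0,"hand":0.85},{"dp":[-0.007,0.035,0],"twist":0,"hand":0.85},{"dp":[-0.003,0.025,0],"twist":0,"hand":0.85},{"dp":[0,0,0],"twist":0,"hand":0.85}]'
```

```text
(array([ 0.48999584, -0.14314878,  0.08429195]), np.float64(0.280707686889059))
[ 0.4895 -0.1425]
[ 0.491  -0.1432]
time: 19.8
tool_pos: [0.4889, -0.1438, 0.2218]
eef_rot: [3.141, -0.006, -0.0]
wrist_force: [-0.1, 0.6, -0.3]
opening: 0.0724
```

```bash
python3 -m jog '[{"dp":[0,0,0.03],"twist":0,"hand":0.85},{"dp":[0,0,0.035],"twist":0,"hand":0.85},{"dp":[0,0,0.025],"twist":0,"hand":0.85},{"dp":[0,0,0],"twist":0,"hand":0.85},{"dp":[0,0,0],"twist":0,"hand":0.85}]'
python3 - <<'E'
from look import *
t,s=shots("14"); st=manip.sense(); print(st["tool_pos"],st["opening"],st["wrist_force"])
pair(s,s,[.49,-.143,.1],"pics/p14.png",30);show(s,[],[180,170,290,240],"pics/o14.png",7)
E
```

```text
time: 20.3
tool_pos: [0.4898, -0.1407, 0.1321]
eef_rot: [-3.141, -0.001, 0.001]
wrist_force: [0.1, 0.2, 1.2]
opening: 0.0726
[ 0.49087638 -0.14141977  0.13367038] 0.07236421731298276 [-0.89258159  0.57246871  0.9348497 ]
```

View pics/p14.png

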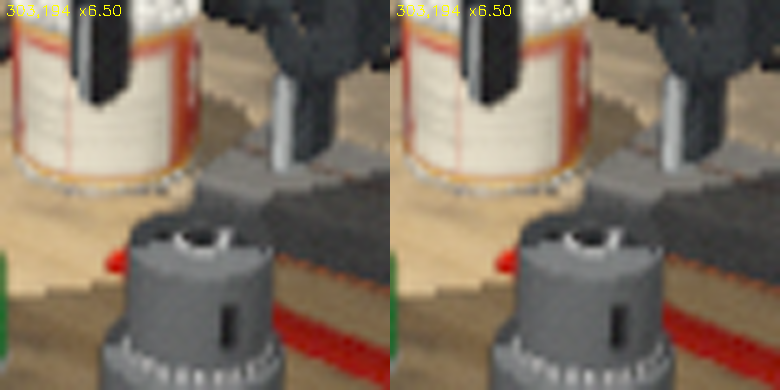

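View pics/o14.png

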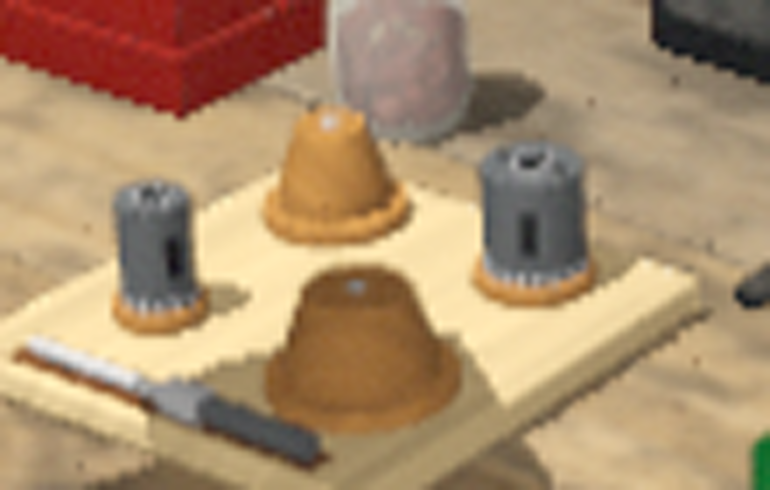

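Both placed saws sit upright on their flanges. I'll descend on saw_51.

```bash
python3 -m jog '[{"dp":[0,0.002,0.02],"twist":0,"hand":0.85},{"dp":[0,0,0.02],"twist":0,"hand":0.85},{"dp":[0,0,0.015],"twist":0,"hand":0.85},{"dp":[0,0,0.008],"twist":0,"hand":0.85},{"dp":[0,0,0.004],"twist":0,"hand":0.8},{"dp":[0,0,0],"twist":0,"hand":0.7},{"dp":[0,0,0],"twist":0,"hand":0.65}]'
python3 - <<'E'
from look import *
s=manip.read_camera("scene"); st=manip.sense(); print(st["tool_pos"],st["opening"],st["wrist_force"]); pair(s,s,[.489,-.145,.07],"pics/p15.png",25)
E
```

```text
time: 21.1
tool_pos: [0.4905, -0.1435, 0.0658]
eef_rot: [3.141, 0.001, 0.003]
wrist_force: [0.6, -0.1, 0.2]
opening: 0.0556
[ 0.49045307 -0.14349961  0.06580966] 0.055620092401919986 [ 0.46559099  1.06865246 -0.1223177 ]
```

View pics/p15.png

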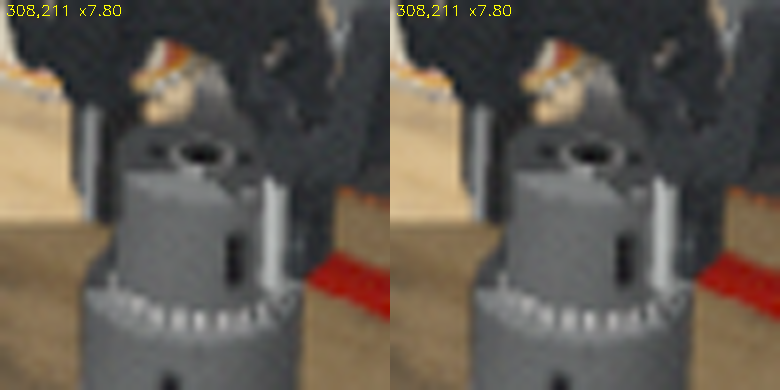

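```bash
python3 -m jog '[{"dp":[0,0,0],"twist":0,"hand":0.61},{"dp":[0,0,0],"twist":0,"hand":0.58},{"dp":[0,0,0],"twist":0,"hand":0.5},{"dp":[0,0,0],"twist":0,"hand":0.4},{"dp":[0,0,0],"twist":0,"hand":0.1},{"dp":[0,0,0],"twist":0,"hand":0},{"dp":[0,0,0],"twist":0,"hand":0}]'
python3 -m jog '[{"dp":[0,0,-0.005],"twist":0,"hand":0},{"dp":[0,0,-0.015],"twist":0,"hand":0},{"dp":[0,0,-0.03],"twist":0,"hand":0},{"dp":[0,0,-0.04],"twist":0,"hand":0},{"dp":[0,0,-0.04],"twist":0,"hand":0},{"dp":[0,0,-0.03],"twist":0,"hand":0},{"dp":[0,0,0],"twist":0,"hand":0},{"dp":[0,0,0],"twist":0,"hand":0}]'
python3 - <<'E'
from look import *
s=manip.read_camera("scene"); np.savez("pics/lift51.npz",**s);st=manip.sense(); print(st["tool_pos"],st["opening"],st["wrist_force"]); pair(s,s,[.489,-.145,.12],"pics/p16.png",50)
E
```

```text
time: 21.85
tool_pos: [0.4905, -0.1437, 0.0661]
eef_rot: [3.14, 0.001, 0.002]
wrist_force: [-1.9, 0.6, 7.2]
opening: 0.0499
time: 22.65
tool_pos: [0.4896, -0.143, 0.2247]
eef_rot: [3.142, 0.001, 0.0]
wrist_force: [-0.9, -0.2, -1.9]
opening: 0.0499
[ 0.48890671 -0.14266041  0.22329216] 0.049991351611148725 [-0.04446062  0.16174819 -2.22388083]
```

View pics/p16.png

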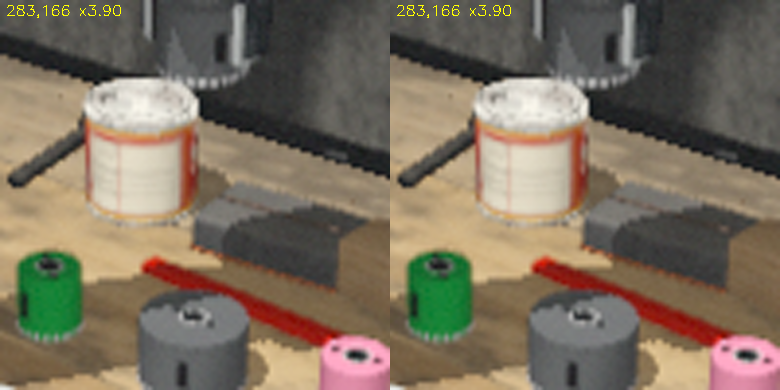

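```bash
python3 -m jog '[{"dp":[0.002,-0.015,0],"twist":0,"hand":0},{"dp":[0.004,-0.03,0],"twist":0,"hand":0},{"dp":[0.004,-0.036,0],"twist":0,"hand":0},{"dp":[0.004,-0.036,0],"twist":0,"hand":0},{"dp":[0.004,-0.036,0],"twist":0,"hand":0},{"dp":[0.004,-0.036,0],"twist":0,"hand":0},{"dp":[0.005,-0.036,0],"twist":0,"hand":0},{"dp":[0.005,-0.036,0],"twist":0,"hand":0},{"dp":[0.005,-0.036,0],"twist":0,"hand":0},{"dp":[0.005,-0.036,0],"twist":0,"hand":0},{"dp":[0.003,-0.03,0],"twist":0,"hand":0},{"dp":[0.002,-0.02,0],"twist":0,"hand":0},{"dp":[0.001,-0.0095,0.01],"twist":0,"hand":0},{"dp":[0,0,0.035],"twist":0,"hand":0},{"dp":[0,0,0.035],"twist":0,"hand":0},{"dp":[0,0,0.03],"twist":0,"hand":0},{"dp":[0,0,0.01],"twist":0,"hand":0},{"dp":[0,0,0],"twist":0,"hand":0},{"dp":[0,0,0],"twist":0,"hand":0}]'
python3 - <<'E'
from look import *
t,s=shots("17"); st=manip.sense(); print(st["tool_pos"],st["opening"],st["wrist_force"])
T=st["tool_pos"]; show(s,saw(T[0],T[1],T[2]-.0238,51)+boss(.5375,.2499,51),[200,150,260,212],"pics/o17.png",9)
pair(t,s,[.488,-.143,.03],"pics/p17.png",30)
E
```

```text
time: 24.6
tool_pos: [0.5382, 0.2495, 0.1057]
eef_rot: [-3.141, -0.0, -0.002]
wrist_force: [1.0, 0.3, -0.7]
opening: 0.0502
[0.53895369 0.24965146 0.10681002] 0.05005356665525468 [ 0.92785172  0.28815636 -1.43765751]
```

View pics/o17.png

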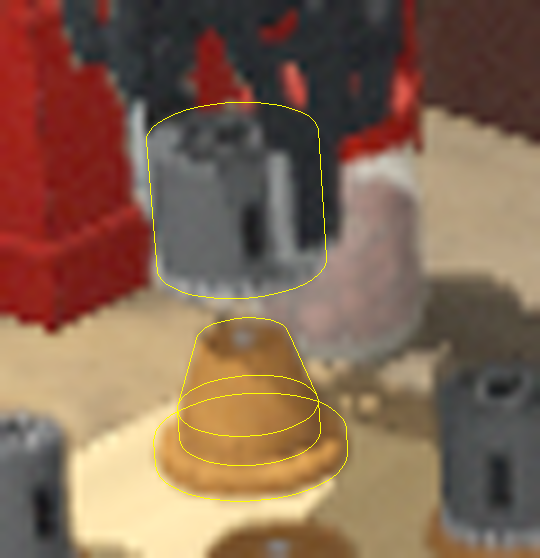

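View pics/p17.png

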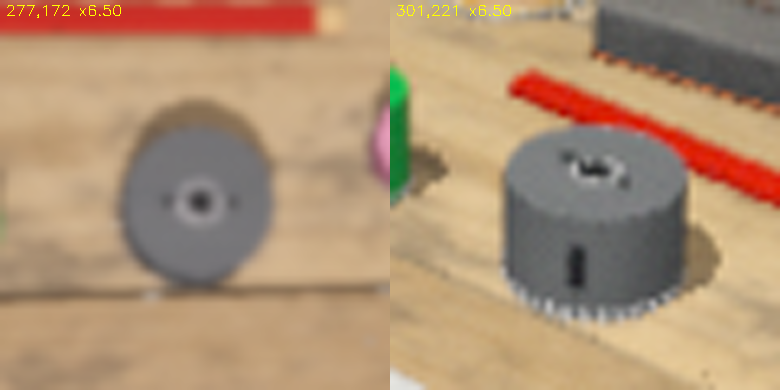

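```bash
python3 -m jog '[{"dp":[0,0,0.015],"twist":0,"hand":0},{"dp":[0,0,0.015],"twist":0,"hand":0},{"dp":[0,0,0.008],"twist":0,"hand":0},{"dp":[0,0,0],"twist":0,"hand":0}]'
python3 -m jog '[{"dp":[0,0,0.004],"twist":0,"hand":0},{"dp":[0,0,0.003],"twist":0,"hand":0},{"dp":[0,0,0],"twist":0,"hand":0}]'
python3 -m jog '[{"dp":[0,0,0.003],"twist":0,"hand":0},{"dp":[0,0,0],"twist":0,"hand":0},{"dp":[0,0,0],"twist":0,"hand":0}]'
```

```text
time: 25.1
tool_pos: [0.536, 0.2489, 0.0643]
eef_rot: [3.141, 0.0, -0.007]
wrist_force: [-1.0, -1.3, -1.6]
opening: 0.0498
time: 25.4
tool_pos: [0.5376, 0.2494, 0.0596]
eef_rot: [3.142, 0.001, -0.0]
wrist_force: [0.1, 0.6, -1.0]
opening: 0.0499
time: 25.7
tool_pos: [0.5376, 0.2494, 0.0569]
eef_rot: [-3.142, -0.0, -0.0]
wrist_force: [-0.2, 0.7, -1.0]
opening: 0.05
```

```bash
python3 -m jog '[{"dp":[0,0,0.003],"twist":0,"hand":0},{"dp":[0,0,0],"twist":0,"hand":0},{"dp":[0,0,0],"twist":0,"hand":0}]'
python3 -m jog '[{"dp":[0,0,0.0025],"twist":0,"hand":0},{"dp":[0,0,0],"twist":0,"hand":0},{"dp":[0,0,0],"twist":0,"hand":0}]'
```

```text
time: 26.0
tool_pos: [0.5375, 0.2493, 0.0536]
eef_rot: [3.142, 0.001, -0.0]
wrist_force: [0.3, 0.9, -1.2]
opening: 0.0499
time: 26.3
tool_pos: [0.5375, 0.2494, 0.0511]
eef_rot: [3.142, 0.001, -0.0]
wrist_force: [0.5, 0.5, -1.0]
opening: 0.0498
```

Clean fit with no side force. I'll release it and check.

```bash
python3 -m jog '[{"dp":[0,0,0],"twist":0,"hand":0.45},{"dp":[0,0,0],"twist":0,"hand":0.59},{"dp":[0,0,0],"twist":0,"hand":0.64},{"dp":[0,0,0],"twist":0,"hand":0.7},{"dp":[0,0,0],"twist":0,"hand":0.78},{"dp":[0,0,0],"twist":0,"hand":0.78}]'
python3 - <<'E'
from look import *
t,s=shots("18"); st=manip.sense(); print(st["tool_pos"],st["opening"],st["wrist_force"])
show(s,[],[190,160,270,220],"pics/o18.png",9)
t=load("pics/top17.npz"); s=load("pics/scene17.npz")
a,b=np.array((277+201/6.5-.5,172+202/6.5-.5)),np.array((301+(595-390)/6.5-.5,221+170/6.5-.5))
print(tri([t,s],[a,b]))
for uv,p in((a,t),(b,s)): print(least_squares(lambda q:proj(p,[q[0],q[1],.042])[0]-uv,[.49,-.14]).x.round(4))
E
```

```text
time: 26.9
tool_pos: [0.5378, 0.2494, 0.0515]
eef_rot: [-3.141, -0.0, -0.0]
wrist_force: [0.1, 0.0, 0.1]
opening: 0.0666
[0.53768094 0.24936713 0.05136926] 0.06650865035563905 [ 0.01261079  0.09121602 -0.83088095]
(array([ 0.48798986, -0.14246394,  0.04217501]), np.float64(0.24891041519856572))
[ 0.4875 -0.1419]
[ 0.4887 -0.1426]
```

View pics/o18.png

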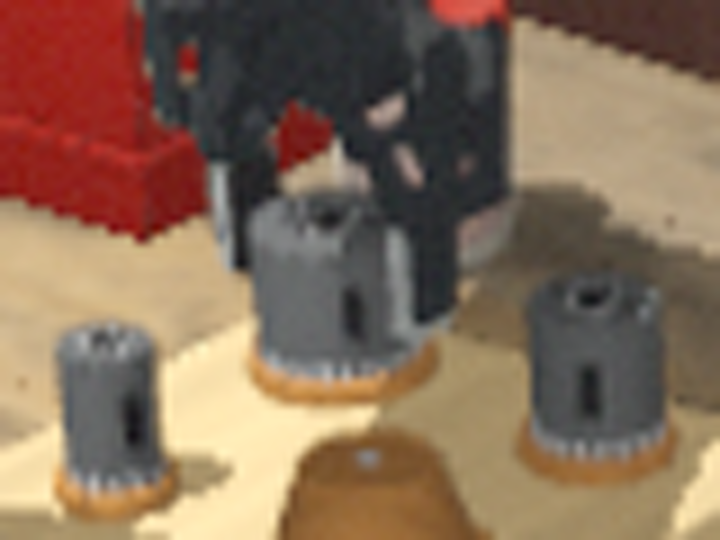

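saw_51 is seated at (228,196). The last one is saw_64, at (0.488, -0.142), top 42 mm.

```bash
python3 -m jog '[{"dp":[0,0,-0.01],"twist":0,"hand":0.78},{"dp":[0,0,-0.03],"twist":0,"hand":0.78},{"dp":[0,0,-0.04],"twist":0,"hand":0.78},{"dp":[0,0,-0.04],"twist":0,"hand":0.9},{"dp":[-0.001,0.01,-0.03],"twist":0,"hand":1},{"dp":[-0.005,0.04,0],"twist":0,"hand":1},{"dp":[-0.006,0.045,0],"twist":0,"hand":1},{"dp":[-0.006,0.045,0],"twist":0,"hand":1},{"dp":[-0.006,0.045,0],"twist":0,"hand":1},{"dp":[-0.006,0.045,0],"twist":0,"hand":1},{"dp":[-0.006,0.045,0],"twist":0,"hand":1},{"dp":[-0.005,0.045,0],"twist":0,"hand":1},{"dp":[-0.005,0.04,0],"twist":0,"hand":1},{"dp":[-0.003,0.025,0],"twist":0,"hand":1},{"dp":[-0.001,0.0068,0.02],"twist":0,"hand":1},{"dp":[0,0,0.03],"twist":0,"hand":1},{"dp":[0,0,0.03],"twist":0,"hand":1},{"dp":[0,0,0.03],"twist":0,"hand":1},{"dp":[0,0,0],"twist":0,"hand":1},{"dp":[0,0,0],"twist":0,"hand":1}]'
python3 - <<'E'
from look import *
t,s=shots("19"); st=manip.sense(); print(st["tool_pos"],st["opening"],st["wrist_force"])
pair(s,s,[.488,-.143,.05],"pics/p19.png",35)
E
```

```text
time: 29.0
tool_pos: [0.488, -0.1426, 0.0921]
eef_rot: [3.141, 0.001, 0.0]
wrist_force: [0.1, 0.5, 1.2]
opening: 0.0853
[ 0.48912471 -0.14315418  0.09355395] 0.08541627637417636 [ 0.48306608 -0.98104103  0.24755259]
```

View pics/p19.png

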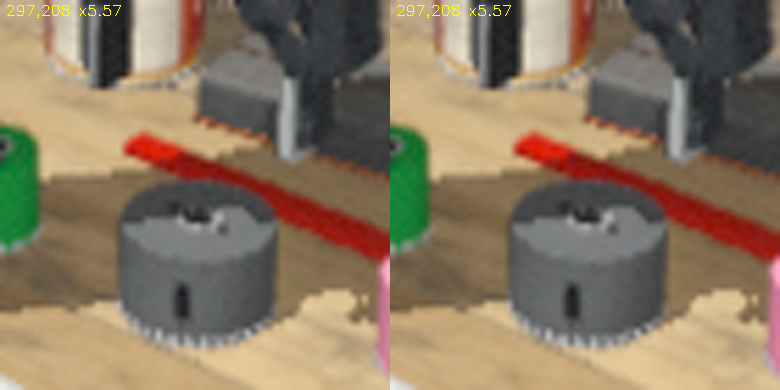

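```bash
python3 -m jog '[{"dp":[0,-0.0007,0.02],"twist":0,"hand":1},{"dp":[0,0,0.015],"twist":0,"hand":1},{"dp":[0,0,0.012],"twist":0,"hand":1},{"dp":[0,0,0.01],"twist":0,"hand":1},{"dp":[0,0,0.008],"twist":0,"hand":1},{"dp":[0,0,0.006],"twist":0,"hand":1},{"dp":[0,0,0],"twist":0,"hand":1},{"dp":[0,0,0],"twist":0,"hand":0.9}]'
python3 - <<'E'
from look import *
s=manip.read_camera("scene"); st=manip.sense(); print(st["tool_pos"],st["opening"],st["wrist_force"]); pair(s,s,[.489,-.145,.03],"pics/p20.png",30)
E
```

```text
time: 29.9
tool_pos: [0.488, -0.1419, 0.0205]
eef_rot: [3.141, 0.0, 0.0]
wrist_force: [-0.0, -0.5, -0.8]
opening: 0.0772
[ 0.48811193 -0.14196135  0.020691  ] 0.07706579588903692 [-0.50787813 -0.26748288 -0.32250516]
```

View pics/p20.png

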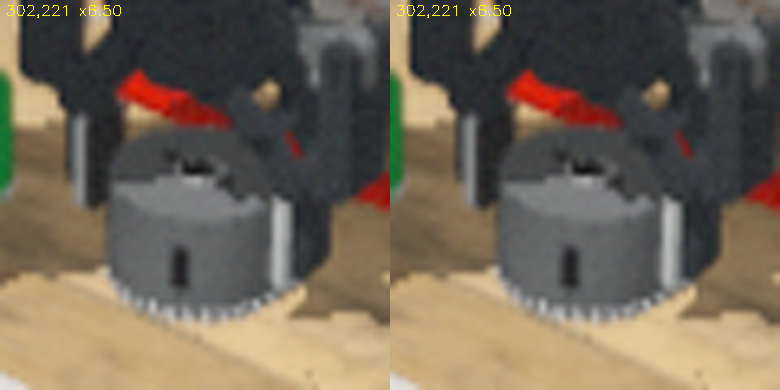

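```bash
python3 -m jog '[{"dp":[0,0,0],"twist":0,"hand":0.82},{"dp":[0,0,0],"twist":0,"hand":0.76},{"dp":[0,0,0],"twist":0,"hand":0.72},{"dp":[0,0,0],"twist":0,"hand":0.6},{"dp":[0,0,0],"twist":0,"hand":0.3},{"dp":[0,0,0],"twist":0,"hand":0},{"dp":[0,0,0],"twist":0,"hand":0}]'
python3 -m jog '[{"dp":[0,0,-0.005],"twist":0,"hand":0},{"dp":[0,0,-0.015],"twist":0,"hand":0},{"dp":[0,0,-0.03],"twist":0,"hand":0},{"dp":[0,0,-0.04],"twist":0,"hand":0},{"dp":[0,0,-0.04],"twist":0,"hand":0},{"dp":[0,0,-0.03],"twist":0,"hand":0},{"dp":[0,0,0],"twist":0,"hand":0},{"dp":[0,0,0],"twist":0,"hand":0}]'
python3 - <<'E'
from look import *
s=manip.read_camera("scene"); np.savez("pics/lift64.npz",**s);st=manip.sense(); print(st["tool_pos"],st["opening"],st["wrist_force"]); pair(s,s,[.489,-.145,.12],"pics/p21.png",50)
E
```

```text
time: 30.65
tool_pos: [0.4882, -0.1422, 0.0215]
eef_rot: [3.141, 0.001, 0.001]
wrist_force: [-2.1, 1.7, 7.8]
opening: 0.0634
time: 31.45
tool_pos: [0.4873, -0.1415, 0.1797]
eef_rot: [-3.141, -0.0, 0.001]
wrist_force: [-0.6, -0.4, -2.5]
opening: 0.0633
[ 0.48659045 -0.14112108  0.17839769] 0.06298838835107307 [-0.80821045  0.19753403 -2.84563455]
```

View pics/p21.png

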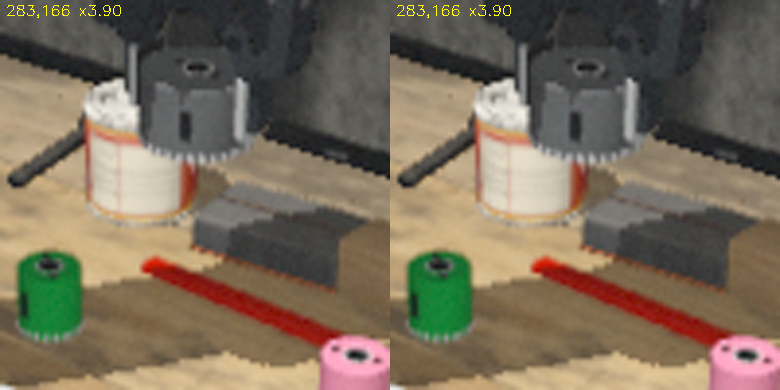

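```bash
python3 -m jog '[{"dp":[-0.002,-0.015,0],"twist":0,"hand":0},{"dp":[-0.004,-0.03,0],"twist":0,"hand":0},{"dp":[-0.005,-0.036,0],"twist":0,"hand":0},{"dp":[-0.005,-0.036,0],"twist":0,"hand":0},{"dp":[-0.005,-0.036,0],"twist":0,"hand":0},{"dp":[-0.005,-0.036,0],"twist":0,"hand":0},{"dp":[-0.005,-0.036,0],"twist":0,"hand":0},{"dp":[-0.005,-0.03,0],"twist":0,"hand":0},{"dp":[-0.003,-0.02,0],"twist":0,"hand":0},{"dp":[-0.002,-0.007,0.01],"twist":0,"hand":0},{"dp":[0,0,0.03],"twist":0,"hand":0},{"dp":[0,0,0.025],"twist":0,"hand":0},{"dp":[0,0,0.01],"twist":0,"hand":0},{"dp":[0,0,0],"twist":0,"hand":0},{"dp":[0,0,0],"twist":0,"hand":0}]'
python3 - <<'E'
from look import *
t,s=shots("22"); st=manip.sense(); print(st["tool_pos"],st["opening"],st["wrist_force"])
T=st["tool_pos"]; show(s,saw(T[0],T[1],T[2]-.021,64)+boss(.4462,.1412,64),[195,165,265,240],"pics/o22.png",8)
E
```

```text
time: 33.0
tool_pos: [0.4469, 0.14, 0.1055]
eef_rot: [-3.142, 0.0, -0.0]
wrist_force: [0.2, -1.1, -2.6]
opening: 0.0636
[0.44768959 0.14012666 0.10649652] 0.0630597146298243 [-0.40694156  0.2440801  -2.6409011 ]
```

View pics/o22.png

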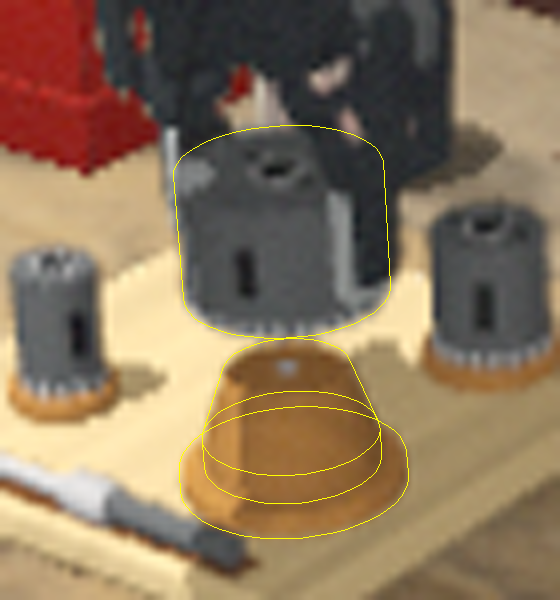

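```bash
python3 -m jog '[{"dp":[-0.0005,-0.0003,0.015],"twist":0,"hand":0},{"dp":[0,0,0.015],"twist":0,"hand":0},{"dp":[0,0,0.01],"twist":0,"hand":0},{"dp":[0,0,0],"twist":0,"hand":0},{"dp":[0,0,0],"twist":0,"hand":0}]'
python3 -m jog '[{"dp":[0,0,0.004],"twist":0,"hand":0},{"dp":[0,0,0.003],"twist":0,"hand":0},{"dp":[0,0,0],"twist":0,"hand":0}]'
python3 -m jog '[{"dp":[0,0,0.003],"twist":0,"hand":0},{"dp":[0,0,0],"twist":0,"hand":0},{"dp":[0,0,0],"twist":0,"hand":0}]'
```

```text
time: 33.6
tool_pos: [0.4467, 0.1405, 0.0659]
eef_rot: [-3.142, -0.0, -0.002]
wrist_force: [0.7, 0.3, -3.2]
opening: 0.0632
time: 33.9
tool_pos: [0.4459, 0.1405, 0.0581]
eef_rot: [3.142, 0.0, -0.001]
wrist_force: [-0.4, -0.4, -2.9]
opening: 0.0633
time: 34.2
tool_pos: [0.4461, 0.1405, 0.0552]
eef_rot: [-3.142, -0.0, 0.0]
wrist_force: [-0.0, -0.0, -2.1]
opening: 0.0632
```

```bash
python3 -m jog '[{"dp":[0,0,0.003],"twist":0,"hand":0},{"dp":[0,0,0],"twist":0,"hand":0},{"dp":[0,0,0],"twist":0,"hand":0}]'
python3 -m jog '[{"dp":[0,0,0.003],"twist":0,"hand":0},{"dp":[0,0,0],"twist":0,"hand":0},{"dp":[0,0,0],"twist":0,"hand":0}]'
python3 -m jog '[{"dp":[0,0,0.0015],"twist":0,"hand":0},{"dp":[0,0,0],"twist":0,"hand":0},{"dp":[0,0,0],"twist":0,"hand":0}]'
```

```text
time: 34.5
tool_pos: [0.4461, 0.1405, 0.0522]
eef_rot: [3.142, 0.0, -0.0]
wrist_force: [0.7, -0.1, -2.6]
opening: 0.063
time: 34.8
tool_pos: [0.4461, 0.1405, 0.0492]
eef_rot: [3.142, 0.001, -0.0]
wrist_force: [-0.5, -0.3, -3.1]
opening: 0.0633
time: 35.1
tool_pos: [0.4462, 0.1405, 0.0478]
eef_rot: [3.142, 0.0, -0.0]
wrist_force: [0.5, 0.7, -2.8]
opening: 0.063
```

```bash
python3 -m jog '[{"dp":[0,0,0],"twist":0,"hand":0.6},{"dp":[0,0,0],"twist":0,"hand":0.74},{"dp":[0,0,0],"twist":0,"hand":0.78},{"dp":[0,0,0],"twist":0,"hand":0.85},{"dp":[0,0,0],"twist":0,"hand":0.92},{"dp":[0,0,0],"twist":0,"hand":0.92}]'
python3 -m jog '[{"dp":[0,0,-0.01],"twist":0,"hand":0.92},{"dp":[0,0,-0.02],"twist":0,"hand":0.92},{"dp":[0,0,-0.04],"twist":0,"hand":0.92},{"dp":[0,0,-0.04],"twist":0,"hand":0.92},{"dp":[0,0,-0.04],"twist":0,"hand":0.92},{"dp":[0,0.04,-0.03],"twist":0,"hand":0.92},{"dp":[0,0.045,0],"twist":0,"hand":0.92},{"dp":[0,0.045,0],"twist":0,"hand":0.92},{"dp":[0,0.045,0],"twist":0,"hand":0.92},{"dp":[0,0.045,0],"twist":0,"hand":0.92},{"dp":[0,0.045,0],"twist":0,"hand":0.92},{"dp":[0,0.045,0],"twist":0,"hand":0.92},{"dp":[0,0.045,0],"twist":0,"hand":0.92},{"dp":[0,0,0],"twist":0,"hand":0.92},{"dp":[0,0,0],"twist":0,"hand":0.92}]'
python3 - <<'E'
from look import *
t,s=shots("23"); st=manip.sense(); print(st["tool_pos"],st["opening"],st["wrist_force"])
C={64:(.4462,.1412),51:(.5375,.2499),29:(.4373,.2405),40:(.546,.1497)}
hs=sum([saw(*C[d],.026,d)+boss(*C[d],d)[:1] for d in C],[])
show(s,[],[175,170,290,245],"pics/f_a.png",6);show(s,hs,[175,170,290,245],"pics/f_b.png",6);show(t,hs,[140,165,230,255],"pics/f_c.png",6)
E
```

```text
time: 35.7
tool_pos: [0.4464, 0.1405, 0.048]
eef_rot: [-3.142, -0.001, -0.001]
wrist_force: [-0.4, 0.0, 0.6]
opening: 0.0783
time: 37.2
tool_pos: [0.446, -0.2151, 0.2282]
eef_rot: [-3.141, 0.003, -0.0]
wrist_force: [-0.4, -0.0, -0.6]
opening: 0.0786
[ 0.44618393 -0.21355893  0.22795295] 0.07849048686793011 [ 0.24645562 -0.46717349 -0.55454722]
```

View pics/f_a.png

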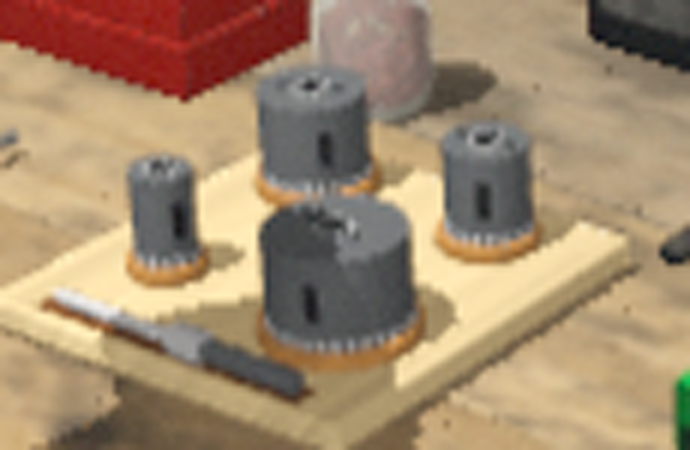

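View pics/f_b.png

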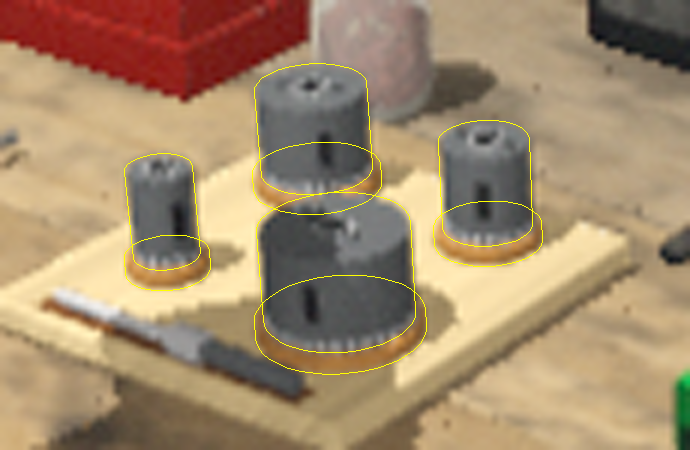

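View pics/f_c.png

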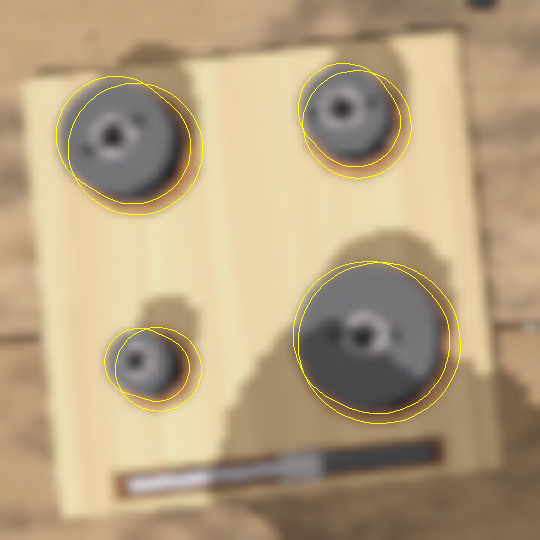

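View pics/top23.png

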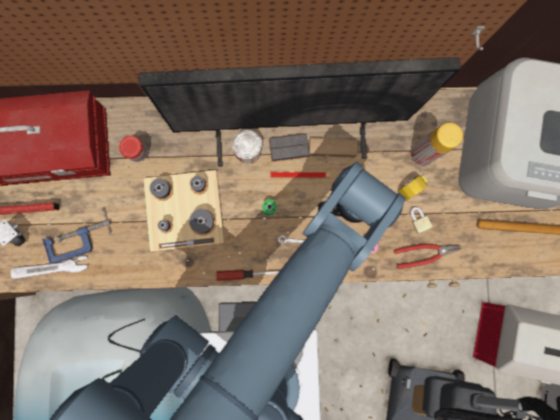

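All four saws match the seated model in both views. The pencil (299,175) is where it was, as is the visible end of the spanner (282,241). The hand is clear, so I'll hand in.

Run:
```python
from station import manip
print(manip.sense()["joint_velocities"]); print(manip.sign_off())
```

```text
[ 0.01538904 -0.00454441  0.0041969  -0.00189998 -0.00330228 -0.00162844]
the job is handed in; nothing more can be done
None
```

I took the stack apart from the top down and put each saw (29, 40, 51, 64) on the boss of its own size. I handed the job in at about 37 s of the 128 s allowed; no verdict came back.

**Saws:** The last scene and top views show all four upright with their rims on the flanges. They match the seated model to about a pixel, or 2–3 mm.

**Side force:** saw_40 met about 5 N of side force while going down, so I shifted it 1 mm before releasing it. saw_29 met about 2 N, and the other two went on without side contact.

**Bystanders:** The pencil was unmoved. In the last picture only one end of the spanner was visible, and that end was where it started; the arm hid the rest. The green saw was untouched. The arm also hid the pink look-alikes in that view, but I never reached near them.

**Disagreement:** At the start the two cameras disagreed by 2–3 mm on where the stack stood. I used the average and located each saw again before gripping it.

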